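# Free, spray and set out the tight tube stoppers

## Task

Two or three rubber stoppers are wedged tight in the tube rack: work each one free by twisting it back and forth while pulling gently upward, without lifting the rack block out of its foot, and put it in the steel dish beside the cleaner bottle. When all of them lie in the dish, press the green spray head of the bottle fully down and let it come up again. Then move all the stoppers from the dish into the blue drying tray, and leave the beaker where it is.

Things in the scene. Friction and masses are not known exactly. Their poses are not given: they have to be found in the camera images.
- stopper_0: stopper 0, about 70 g, 76 mm tall; None if absent (its tube is open). Origin: centre of the underside of its black rubber plug, z along its axis up to the handle. Plug 32 mm diameter, z 0 to 30; orange flange 40 mm diameter, z 30 to 36; orange flat wing handle, 38 mm along x, 14 mm thick along y, z 36 to 76. Starts with its flange on a tube mouth. May lie on its side later.
- stopper_1: stopper 1, about 70 g, 76 mm tall; None if absent (its tube is open). Origin: centre of the underside of its black rubber plug, z along its axis up to the handle. Plug 32 mm diameter, z 0 to 30; orange flange 40 mm diameter, z 30 to 36; orange flat wing handle, 38 mm along x, 14 mm thick along y, z 36 to 76. Starts with its flange on a tube mouth. May lie on its side later.
- stopper_2: stopper 2, about 70 g, 76 mm tall; None if absent (its tube is open). Origin: centre of the underside of its black rubber plug, z along its axis up to the handle. Plug 32 mm diameter, z 0 to 30; orange flange 40 mm diameter, z 30 to 36; orange flat wing handle, 38 mm along x, 14 mm thick along y, z 36 to 76. Starts with its flange on a tube mouth. May lie on its side later.
- mouth_1 (a point): centre of the middle tube's mouth, 100 mm above the table; bore 35 mm. Friction holds each stopper: a straight pull needs 25 to 40 N, turning it about 0.5 N m; while it turns, the pull needed falls to a fraction (under 10 N for swings of about 1 rad that each raise it 2 to 3 mm). The seal lets go after some 20 mm of rise; the plug leaves the tube at 30 mm.
- rack_foot: dark steel foot of the tube rack, 86 x 300 mm, fixed to the table. Origin: centre of its underside; y runs along the row of three tubes, x across it. The tubes stand at y = -90, 0 and +90 mm in this frame, outside diameter 54 mm, mouths 100 mm above the table.
- rack_block (a joint): height in m by which the white block with the grey tubes has been pulled up out of its foot; 0 = seated. It yields to a net upward pull of about 15 N (weight and friction) and must stay below 8 mm.
- steel_dish: loose round pressed-steel dish for washing, 196 mm across the rim, 28 mm high, flat floor 2 mm thick and 120 mm in diameter, sloping wall; 350 g. Origin: centre of its underside.
- drying_tray: loose blue plastic tray with white ribs drawn on its floor, 190 mm along its x, 130 mm along its y, walls 20 mm high and 4 mm thick, floor 5 mm thick; 400 g. Origin: centre of its underside.
- cleaner_bottle: white bottle with a green band, fixed to the table behind the dish, 64 mm diameter on a 100 mm base disc, with a sprung green spray head on top (150 mm high in all). Origin: centre of its underside; the nozzle points to its -x and juts 46 mm from the axis.
- head_top (a point): centre of the flat round top of the green spray head, 38 mm diameter, facing up, 150 mm above the table when up; it goes down with the head.
- spray_head (a joint): how far the spray head is pressed, in m: 0 = up, 0.010 = fully down (counts as fully pressed from 0.008); the spring takes 3 N at the start and 8 N at the bottom.
- beaker: glass beaker, 74 mm diameter, 87 mm tall, a bystander behind the work. Origin: centre of its underside.

How it is judged:
By the outcome, as a careful person would: the job done as asked, in the order asked, and still so for the second after the job is handed in, with the robot touching nothing.
Of stopper_0, stopper_1, stopper_2 only 2 to 3 are there at a start; the rules pass over those that are not, and their reading is None.
At some moment in a run one of steel_dish, drying_tray may be knocked a few centimetres aside while the robot is not near it.
Once in a run the grip may slacken for a moment while it holds something.
It also fails if it takes over 210 s, if anything falls off the work surface, if the arm or the gripper's body presses on something with over 40 N, if the wrist force passes 120 N, or if a joint passes its speed limit or range.

## Robot

A 6-joint arm with a two-finger parallel gripper is mounted at the origin on a cart in front of the work surface, level with it; the furniture and walls round the work are solid. World frame = base frame: x ahead of the robot, y to its left, z up, the work surface at z = 0. Lengths are in mm, angles in rad, forces in N, time in s.
With the tool pointing down it reaches from about 375 to 925 mm from the base axis. Payload 5.7 kg.
Tool frame: the origin (TCP) lies on the centre line of the jaws, within the pads' length; the fingertips stand 22 mm ahead of it and the grasp point (between the pads) lies 3 mm ahead of it (robot.tips_ahead is the distance from the TCP to the fingertips, in mm); z points along the fingers, y is the direction in which the jaws open and shut (so a half turn about z gives the same grasp; the last joint's range is limited). The gripper opens to 88 mm and grips with 3 to 60 N. Pads are 20 mm wide; open, the fingers measure 115 mm over their backs; the gripper's body (75 mm by 178 mm) begins 61 mm behind the grasp point.
Start: joints at [1.01, 0.359, 1.51, -0, 1.272, -0.115], TCP at [258.697, 541.332, 244.623] pointing down, gripper open.
Joint ranges: [-2.97, 2.97], [-1.01, 2.36], [0.21, 2.38], [-0.96, 4.11], [0.2, 2.71], [-2.98, 2.98]. Speed limits (rad/s): [2.39, 2.39, 3.14, 3.14, 3.14, 3.14].

## Interface

Orientations are given as a unit quaternion [x, y, z, w].
In Python, from rig import robot, eyes gives the robot as it stands.
- The arm moves only by the shell command python3 -m inch 'ROWS' [OPENING]. ROWS is JSON, a list that holds one entry, the list of rows, each a list of 4 numbers: the shift along the tool's x, y, z in cm, then the turn about the tool's z in degrees. A call has 1 to 8 rows; each row shifts and turns the pose as measured when the row begins, along the tool's axes as they then stand; what a row does not reach is not made up. A row lasts 1/8 s, in which the tool goes at most 62.5 mm and 10.7 degrees, less where a joint would pass 70% of its speed; a pose out of reach is approached as far as the arm can. A call is refused whole if a number of a shift passes 6.25 or a number of a turn 10.7, either way. A call with a gripper value outside its range is refused whole. OPENING is the finger opening in cm, from 0 to 8.78, set as the call begins (- or left out, the last holds). The fingers move at their own pace and stop on an object; the grip force is fixed at half the most. Time passes only in rows, so rows that do not move let the fingers close. It gives the time, the measured TCP pose, the force and the opening at its end, in the units of the state.
- robot.read_state(): the state, without advancing time (a new reading comes with each control period).
- eyes.snapshot(name): name is "scene" or "top"; returns the picture (400x640x3 uint8, blue, green, red); there is no depth.
- eyes.calibration(name): a dict with "fx", "fy", "cx", "cy" (pixels), "view" (4x4, takes a point from world to camera coordinates). Camera axes: x right, y down, z forward; pixel columns grow to the right and rows downward; lengths in mm; the calibration is good to about 2 mm. A picture is of the moment at which its call begins. calibration takes no time and is no camera call.
- robot.finish_job(): hands the job in, once; it reports no verdict.
The state is a dict: "time": time; "joint_pos": joint angles; "qvel": joint speeds; "joint_torque": joint torques, N m; "tool_pos": TCP position; "ee_rot": TCP orientation; "force": force on the tool from outside, world axes, zero at the start; "ft_torque": the same for the moment, N m; "opening": opening from 0.0 (shut) to 1.0 (fully open).
Only numpy, scipy, OpenCV 4.12 (cv2) and the standard library are available. Lean on these libraries where they do the work, as an engineer would, in place of code of your own. Each camera call takes 0.05 s, during which the arm holds its last target.

## Working session

There is one attempt and no reset: what is moved stays moved. The work goes in short steps, Python scripts to look and compute and a shell command to move; the robot and the scene stay as the last step left them, time stands still between calls to the robot, and variables do not carry over. Pictures are saved under pics/ and viewed, and the job is handed in when it is done.

```bash
ls; mkdir -p pics; python3 - <<'E'
from rig import robot, eyes
import cv2
for n in("scene","top"):
    cv2.imwrite(f"pics/{n}0.png",eyes.snapshot(n)); print(eyes.calibration(n))
print(robot.read_state())
E
```

```text
pics
{'fx': 365.16848917655045, 'fy': 365.16848917655045, 'cx': 318.1183459282325, 'cy': 200.89238375425947, 'view': array([[ 5.03214528e-01, -8.64129490e-01,  7.44061703e-03,
        -2.76555826e+02],
       [-6.17253032e-01, -3.65448546e-01, -6.96739589e-01,
         4.97358052e+02],
       [ 6.04792389e-01,  3.46016740e-01, -7.17285565e-01,
         6.61164403e+02],
       [ 0.00000000e+00,  0.00000000e+00,  0.00000000e+00,
         1.00000000e+00]])}
{'fx': 455.996170494064, 'fy': 455.996170494064, 'cx': 315.57454964186576, 'cy': 190.66201318634918, 'view': array([[ 1.86039363e-02, -9.99825662e-01, -1.59343614e-03,
         1.35958184e+01],
       [-9.89901384e-01, -1.81952210e-02, -1.40585148e-01,
         6.53675091e+02],
       [ 1.40531646e-01,  4.19278178e-03, -9.90067309e-01,
         1.46550377e+03],
       [ 0.00000000e+00,  0.00000000e+00,  0.00000000e+00,
         1.00000000e+00]])}
{'time': 0.1, 'joint_pos': array([ 1.00989268e+00,  3.59420517e-01,  1.51128614e+00,  1.92225845e-05,
        1.27248199e+00, -1.15135688e-01]), 'qvel': array([-0.00107251, -0.00133326, -0.00249729, -0.00196873, -0.00015437,
       -0.0013496 ]), 'joint_torque': array([ 5.10830505e-04, -5.16356599e+01, -2.71406561e+01,  6.77393214e-02,
        2.74580234e-02, -1.14311470e-05]), 'tool_pos': array([258.41149372, 540.88178478, 243.91551588]), 'ee_rot': array([ 2.21045873e-01,  9.75263085e-01, -7.49794236e-04, -2.73295834e-04]), 'force': array([-0.51806298, -0.17734146,  0.04789203]), 'ft_torque': array([-0.01829695,  0.00261902, -0.04682557]), 'opening': 0.996153468578696}
```

View pics/scene0.png

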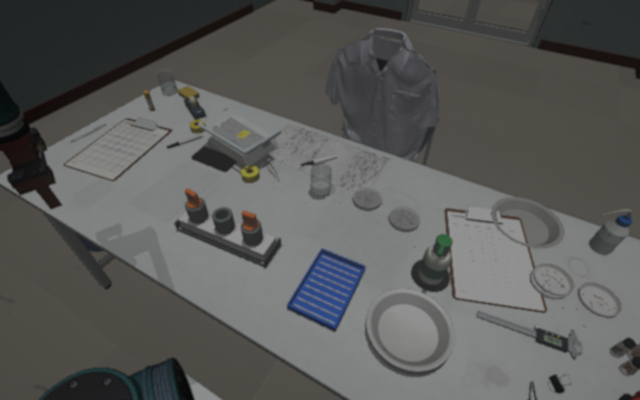

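View pics/top0.png

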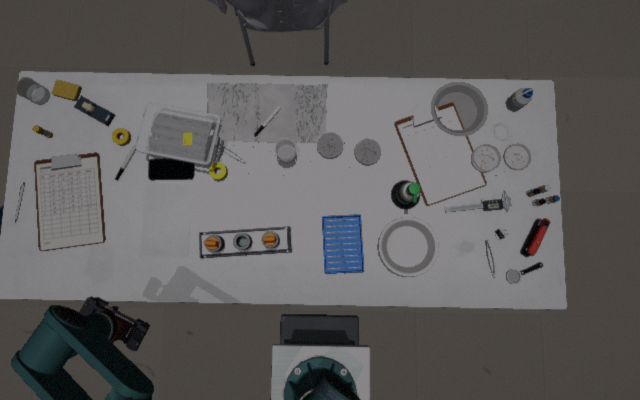

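The top view shows two stoppers, in the left tube (213,243) and the right tube (270,241). The middle tube is open. The tray is at (343,244), the dish at (407,247), the bottle at (406,194), and the beaker at (287,153). I'll enlarge these next.

```bash
cat > h.py <<'E'
from rig import robot, eyes
import cv2, numpy as np
from scipy.spatial.transform import Rotation as R
def pix2w(n,u,v,z):
    c=eyes.calibration(n);V=np.array(c["view"]);Rm=V[:3,:3];t=V[:3,3]
    o=-Rm.T@t;d=Rm.T@np.array([(u-c["cx"])/c["fx"],(v-c["cy"])/c["fy"],1])
    return o+d*(z-o[2])/d[2]
def w2pix(n,p):
    c=eyes.calibration(n);V=np.array(c["view"]);q=V[:3,:3]@np.array(p,float)+V[:3,3]
    return np.array([c["fx"]*q[0]/q[2]+c["cx"],c["fy"]*q[1]/q[2]+c["cy"]])
def crop(n,x0,y0,x1,y1,s,out,img=None):
    if img is None: img=eyes.snapshot(n)
    c=cv2.resize(img[y0:y1,x0:x1],None,fx=s,fy=s,interpolation=cv2.INTER_CUBIC)
    c=np.clip(c.astype(float)*1.5,0,255).astype(np.uint8)
    cv2.imwrite("pics/"+out,c)
def st():
    s=robot.read_state(); r=R.from_quat(s["ee_rot"]).as_matrix()
    print("t",round(s["time"],2),"p",s["tool_pos"].round(1),"yaw_x",np.degrees(np.arctan2(r[1,0],r[0,0])).round(1),"z",r[:,2].round(3),"F",s["force"].round(1),"T",s["ft_torque"].round(2),"op",round(s["opening"]*87.8,1), "j6",s["joint_pos"][5].round(2))
def go(p,yaw=None):
    "shift in tool axes cm to reach TCP p; turn deg to jaw-axis (y) heading yaw mod 180"
    s=robot.read_state(); r=R.from_quat(s["ee_rot"]).as_matrix()
    d=r.T@(np.array(p,float)-s["tool_pos"])/10
    print("shift cm",d.round(2))
    if yaw is not None:
        a=np.degrees(np.arctan2(r[1,1],r[0,1])); e=(yaw-a+90)%180-90
        print("turn tool z",round(-e,1),"or",round(-e-180*np.sign(-e),1),"j6",s["joint_pos"][5].round(2))
E
python3 - <<'E'
from h import *
i=cv2.imread("pics/top0.png")
crop("top",195,220,295,265,8,"t1.png",i)
crop("top",310,170,450,285,5,"t2.png",i)
j=cv2.imread("pics/scene0.png")
crop("scene",170,180,290,270,6,"s1.png",j)
crop("scene",280,220,460,380,4,"s2.png",j)
st()
E
```

```text
t 0.1 p [258.4 540.9 243.9] yaw_x 154.5 z [-0.001 -0.001 -1.   ] F [-0.5 -0.2  0. ] T [-0.02  0.   -0.05] op 87.5 j6 -0.12
```

View pics/t1.png

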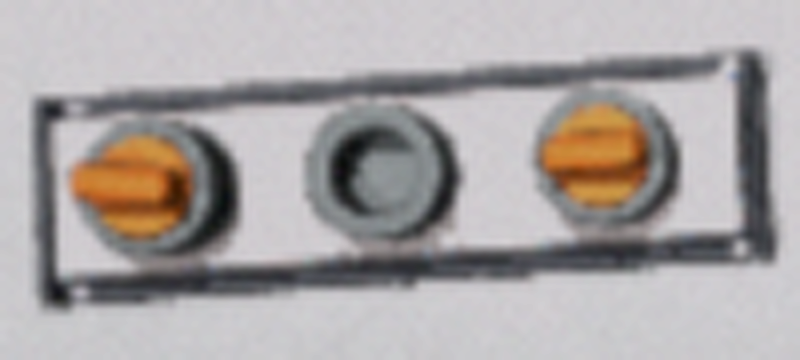

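View pics/t2.png

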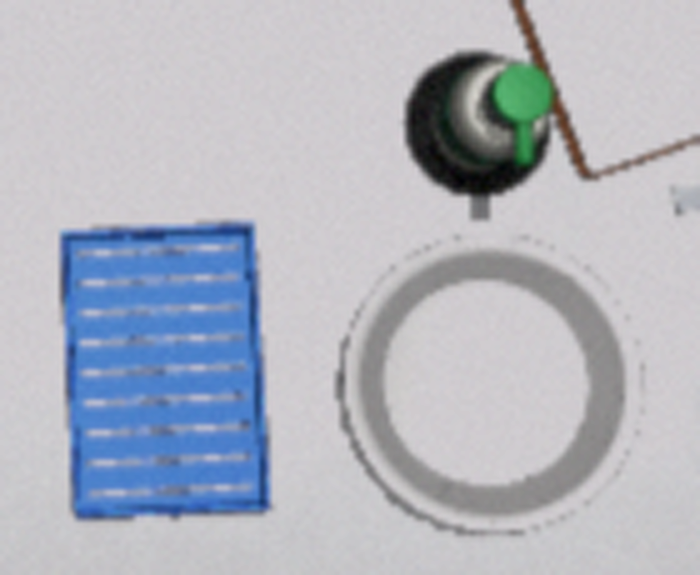

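View pics/s1.png

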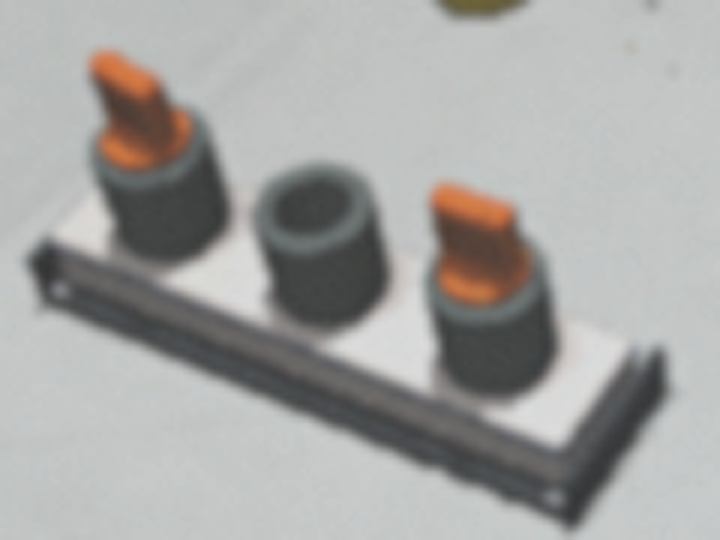

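View pics/s2.png

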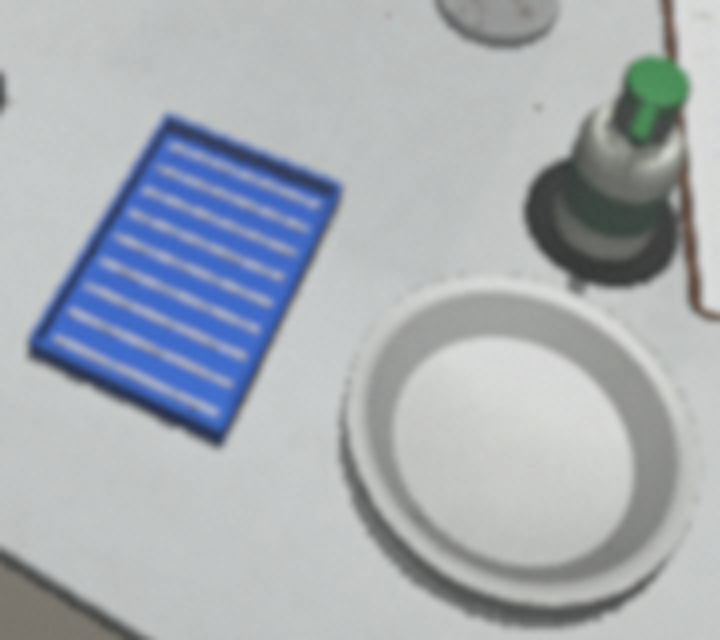

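```bash
python3 - <<'E'
from h import *
T=lambda c,z,x0=195,y0=220,s=8: pix2w("top",x0+c[0]/s-.25,y0+c[1]/s-.25,z).round(1)
for n,c in dict(L=(147,187),M=(375,172),Rr=(602,155)).items(): print(n,T(c,100))
Lm,Rm=T((147,187),100),T((602,155),100); print(np.linalg.norm(Lm-Rm), np.degrees(np.arctan2(*(Lm-Rm)[[1,0]])))
# project predicted handle tops and mouth in scene view
for p in (Lm,T((375,172),100),Rm):
    q=w2pix("scene",p); print("scene mouth",((q-[170,180])*6).round())
    q=w2pix("scene",[p[0],p[1],146]); print("scene htop",((q-[170,180])*6).round())
    q=w2pix("top",[p[0],p[1],146]); print("top htop",((q-[195,220])*8).round())
t2=lambda c,z:T(c,z,310,170,5)
print("dish rim",t2((485,382),28), t2((490,380),2))
print("head",t2((523,93),150),"nozzle tip",t2((525,160),140),"base",t2((478,123),0))
print("tray",[t2(c,20) for c in((62,232),(253,223),(267,508),(75,516))],np.mean([t2(c,20) for c in((62,232),(253,223),(267,508),(75,516))],0))
S2=lambda c,z: pix2w("scene",280+c[0]/4,220+c[1]/4,z).round(1)
print("scene: tray",np.mean([S2(c,20) for c in((170,117),(340,187),(220,440),(33,345))],0),"head",S2((657,83),150),"dish",S2((515,440),2))
print("beaker",pix2w("top",287,153,80))
E
```

```text
L [473.1 344.6 100. ]
M [480.6 255.2 100. ]
Rr [488.9 166.1 100. ]
179.1979073538528 95.05837593063582
scene mouth [150. 147.]
scene htop [125.  75.]
top htop [118. 182.]
scene mouth [313. 211.]
scene htop [293. 139.]
top htop [353. 166.]
scene mouth [486. 277.]
scene htop [472. 205.]
top htop [588. 149.]
dish rim [ 476.6 -278.3   28. ] [ 478.7 -286.7    2. ]
head [ 651.4 -279.4  150. ] nozzle tip [ 611.  -282.3  140. ] base [ 652.8 -280.7    0. ]
tray [array([571.3,   2.2,  20. ]), array([ 579.7, -125.6,   20. ]), array([ 391.8, -135.7,   20. ]), array([384.3,  -9.5,  20. ])] [481.775 -67.15   20.   ]
scene: tray [480.125 -69.625  20.   ] head [ 651.5 -279.5  150. ] dish [ 482.8 -284.     2. ]
beaker [771.50310996 121.53954916  80.        ]
```

```bash
python3 - <<'E'
from h import *
i=cv2.imread("pics/top0.png");j=cv2.imread("pics/scene0.png")
def blk(im,x,y,w,s): 
    return np.clip(cv2.resize(im[y:y+w,x:x+w],None,fx=s,fy=s,interpolation=cv2.INTER_CUBIC).astype(float)*1.5,0,255).astype(np.uint8)
a=np.hstack([blk(i,200,230,28,14),blk(i,257,227,28,14)]);b=np.hstack([blk(j,180,185,28,14),blk(j,236,206,28,14)])
cv2.imwrite("pics/z.png",np.vstack([a,b])[:, :])
print(a.shape)
E
python3 -c "
import cv2;i=cv2.imread('pics/z.png');cv2.imwrite('pics/z.png',cv2.resize(i,(600,600)))"
```

```text
(392, 784, 3)
```

View pics/z.png

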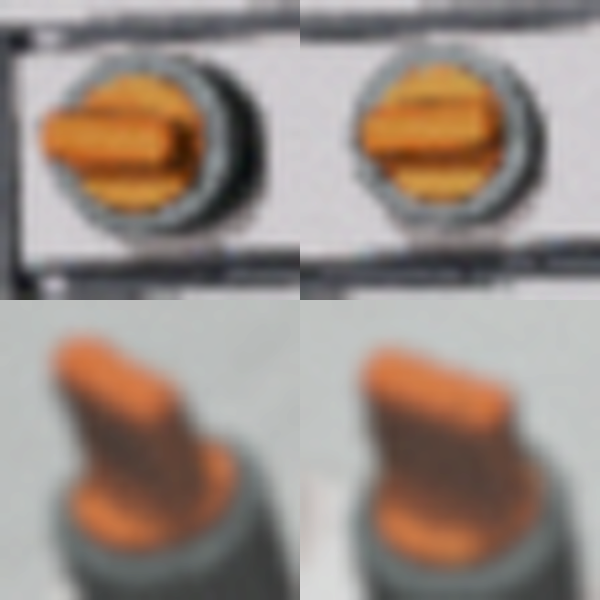

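```bash
python3 - <<'E'
from h import *
k=600/56
def P(n,c,ox,oy,px,py): return pix2w(n,px+(c[0]-ox)/k,py+(c[1]-oy)/k,146)
for nm,n,a,b,o in [("Ls","scene",(75,352),(163,400),(0,300,180,185)),("Rs","scene",(382,370),(500,405),(300,300,236,206)),
 ("Lt","top",(48,134),(163,146),(0,0,200,230)),("Rt","top",(367,134),(490,120),(300,0,257,227))]:
    A,B=P(n,a,*o),P(n,b,*o);d=A-B
    print(nm,((A+B)/2).round(1),np.linalg.norm(d).round(1),np.degrees(np.arctan2(d[1],d[0])).round(1))
go([473,344,200],0)
E
```

```text
Ls [474.3 345.  146. ] 30.6 87.2
Rs [489.6 165.2 146. ] 30.8 99.7
Lt [472.1 344.2 146. ] 33.0 85.2
Rt [488.2 164.5 146. ] 35.2 97.5
shift cm [-27.85  -8.51   4.4 ]
turn tool z 64.5 or -115.5 j6 -0.12
```

```bash
python3 -m inch '[[[-5.6,-1.7,0,0],[-5.6,-1.7,0,0],[-5.6,-1.7,0,0],[-5.6,-1.7,0,0],[-5.4,-1.7,0,0]]]' 5; python3 -m inch '[[[0,0,0,10],[0,0,0,10],[0,0,0,10],[0,0,0,10],[0,0,0,10],[0,0,0,10],[0,0,0,8]]]'; python3 -c "
from h import *
st();go([473.1,344.6,160],-4)"
```

```text
time: 0.72
tool_pos: [475.1, 342.1, 241.8]
ee_rot: [0.217, 0.976, -0.001, -0.001]
force: [0.5, -0.5, -0.2]
opening: 0.569
time: 1.6
tool_pos: [477.4, 336.3, 238.4]
ee_rot: [0.741, 0.671, -0.005, -0.001]
force: [-0.3, -0.3, 0.2]
opening: 0.569
t 1.6 p [477.4 336.3 238.4] yaw_x 84.3 z [-0.008 -0.006 -1.   ] F [-0.3 -0.3  0.2] T [-0.03  0.04 -0.04] op 49.9 j6 0.6
shift cm [ 0.83 -0.45  7.84]
turn tool z -1.7 or 178.3 j6 0.6
```

```bash
python3 -m inch '[[[0.8,-0.45,3.9,-1.7],[0,0,3.9,0],[0,0,0,0]]]'; python3 -c "
from h import *
st();go([473.1,344.6,131],-4)"
```

```text
time: 1.98
tool_pos: [473.1, 344.5, 158.7]
ee_rot: [0.732, 0.682, -0.005, -0.001]
force: [0.4, -0.3, -0.1]
opening: 0.566
t 1.98 p [473.1 344.5 158.7] yaw_x 85.9 z [-0.008 -0.006 -1.   ] F [ 0.4 -0.3 -0.1] T [-0.04  0.03 -0.  ] op 49.7 j6 0.58
shift cm [0.03 0.02 2.77]
turn tool z -0.1 or 179.9 j6 0.58
```

```bash
python3 -m inch '[[[0,0,1.4,0],[0,0,1.3,0],[0,0,0,0]]]'; python3 -m inch '[[[0,0,0,0],[0,0,0,0],[0,0,0,0],[0,0,0,0]]]' 0; python3 -c "
from h import *
st()
crop('scene',160,160,300,270,5,'g1.png')
"
```

```text
time: 2.35
tool_pos: [474.5, 345.1, 132.6]
ee_rot: [0.732, 0.682, -0.003, -0.0]
force: [-0.6, 0.2, 0.5]
opening: 0.569
time: 2.85
tool_pos: [474.2, 345.7, 134.4]
ee_rot: [0.732, 0.681, -0.003, -0.001]
force: [-4.0, 2.1, 5.7]
opening: 0.159
t 2.85 p [474.2 345.7 134.4] yaw_x 85.9 z [-0.005 -0.002 -1.   ] F [-4.   2.1  5.7] T [ 0.26 -0.02  0.19] op 13.9 j6 0.58
```

View pics/g1.png

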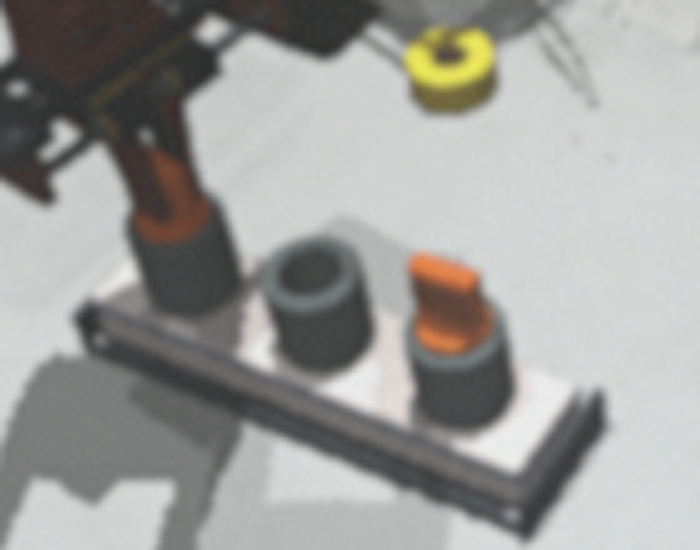

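```bash
python3 -m inch '[[[0,0,-0.05,10],[0,0,-0.05,10],[0,0,-0.05,10]]]'; python3 -c "
from h import *
st()"
```

```text
time: 3.28
tool_pos: [473.9, 345.8, 135.2]
ee_rot: [0.886, 0.463, -0.003, 0.0]
force: [-0.4, 0.6, -2.3]
opening: 0.161
t 3.27 p [473.9 345.8 135.2] yaw_x 55.2 z [-0.005 -0.003 -1.   ] F [-0.4  0.6 -2.3] T [0.09 0.1  0.35] op 14.1 j6 1.12
```

Twisting works and the pull stays small. Next is a full swing back.

```bash
python3 -m inch '[[[0,0,-0.05,-10],[0,0,-0.05,-10],[0,0,-0.05,-10],[0,0,-0.05,-10],[0,0,-0.05,-10],[0,0,-0.05,-10]]]'; python3 -c "
from h import *
st()"
```

```text
time: 4.03
tool_pos: [474.4, 345.8, 136.7]
ee_rot: [0.526, 0.851, -0.002, -0.001]
force: [-0.2, 0.9, -2.1]
opening: 0.159
t 4.03 p [474.4 345.8 136.7] yaw_x 116.5 z [-0.005 -0.002 -1.   ] F [-0.2  0.9 -2.1] T [ 0.14 -0.11 -0.4 ] op 14.0 j6 0.05
```

```bash
python3 -m inch '[[[0,0,-0.07,10],[0,0,-0.07,10],[0,0,-0.07,10],[0,0,-0.07,10],[0,0,-0.07,10],[0,0,-0.07,10]]]';python3 -m inch '[[[0,0,-0.07,-10],[0,0,-0.07,-10],[0,0,-0.07,-10],[0,0,-0.07,-10],[0,0,-0.07,-10],[0,0,-0.07,-10]]]'; python3 -c "
from h import *
st()
crop('scene',160,160,300,270,5,'g2.png')
"
```

```text
time: 4.78
tool_pos: [474.0, 345.6, 138.6]
ee_rot: [0.886, 0.463, -0.003, 0.0]
force: [0.5, 1.1, -3.2]
opening: 0.156
time: 5.52
tool_pos: [474.2, 345.7, 140.5]
ee_rot: [0.526, 0.851, -0.003, -0.002]
force: [1.0, 0.6, -2.9]
opening: 0.188
t 5.53 p [474.2 345.7 140.5] yaw_x 116.6 z [-0.005 -0.003 -1.   ] F [ 1.   0.6 -2.9] T [-0.04 -0.17 -0.27] op 16.5 j6 0.05
```

View pics/g2.png

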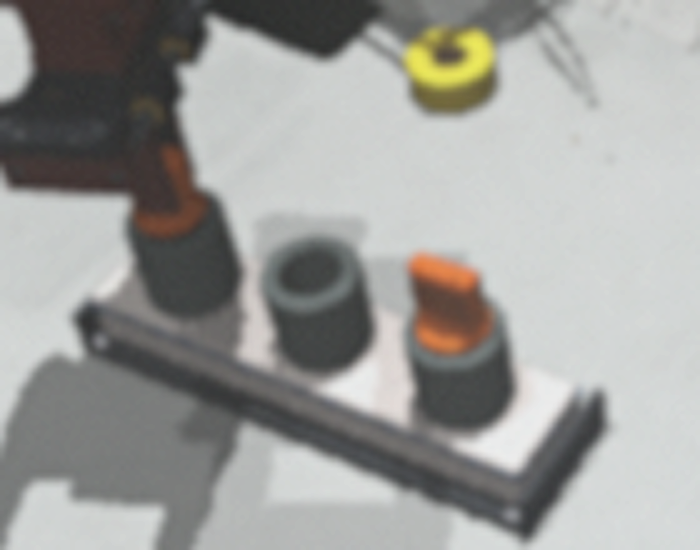

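```bash
python3 -m inch '[[[0,0,0,0],[0,0,0,0]]]' ; python3 -m inch '[[[0,0,-0.08,10],[0,0,-0.08,10],[0,0,-0.08,10],[0,0,-0.08,10],[0,0,-0.08,10],[0,0,-0.08,10]]]'; python3 -c "
from h import *
st()"
```

```text
time: 5.82
tool_pos: [474.5, 345.9, 140.7]
ee_rot: [0.525, 0.851, -0.002, -0.001]
force: [-0.5, 2.0, -1.1]
opening: 0.168
time: 6.58
tool_pos: [473.7, 345.4, 143.3]
ee_rot: [0.89, 0.457, -0.004, 0.001]
force: [0.0, 1.2, -3.8]
opening: 0.159
t 6.58 p [473.7 345.4 143.3] yaw_x 54.4 z [-0.006 -0.005 -1.   ] F [ 0.   1.2 -3.8] T [0.26 0.   0.36] op 13.9 j6 1.14
```

```bash
python3 -m inch '[[[0,0,-0.08,-10],[0,0,-0.08,-10],[0,0,-0.08,-10],[0,0,-0.08,-10],[0,0,-0.08,-10],[0,0,-0.08,-10]]]'; python3 -m inch '[[[0,0,-0.08,10],[0,0,-0.08,10],[0,0,-0.08,10],[0,0,-0.08,10],[0,0,-0.08,10],[0,0,-0.08,10]]]'; python3 -c "
from h import *
st()
crop('scene',160,160,300,270,5,'g3.png')
"
```

```text
time: 7.32
tool_pos: [474.4, 345.6, 145.9]
ee_rot: [0.537, 0.844, -0.003, -0.001]
force: [2.1, 0.6, -5.0]
opening: 0.159
time: 8.07
tool_pos: [473.7, 345.5, 148.5]
ee_rot: [0.895, 0.446, -0.004, 0.002]
force: [0.1, 1.3, -4.0]
opening: 0.155
t 8.07 p [473.7 345.5 148.5] yaw_x 53.0 z [-0.006 -0.007 -1.   ] F [ 0.1  1.3 -4. ] T [0.31 0.23 0.35] op 13.6 j6 1.16
```

View pics/g3.png

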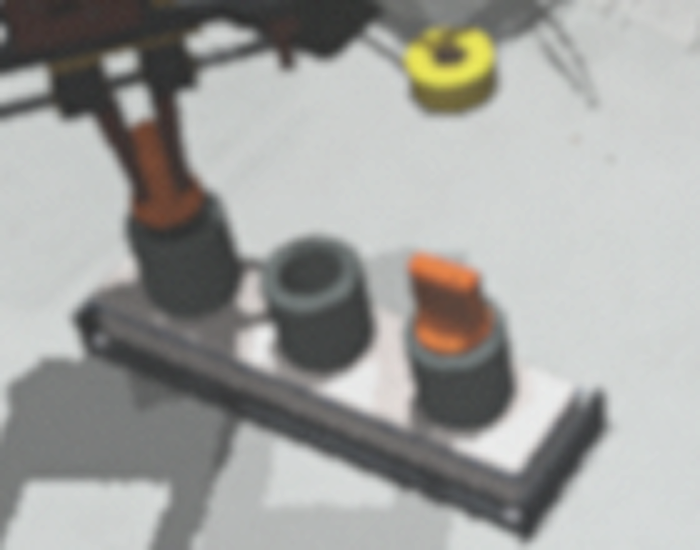

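```bash
python3 -m inch '[[[0,0,-0.08,-10],[0,0,-0.08,-10],[0,0,-0.08,-10],[0,0,-0.08,-10],[0,0,-0.08,-10],[0,0,-0.08,-10]]]'; python3 -m inch '[[[0,0,-0.08,10],[0,0,-0.08,10],[0,0,-0.08,10],[0,0,-0.08,10],[0,0,-0.08,10],[0,0,-0.08,10]]]'; python3 -m inch '[[[0,0,-0.08,-10],[0,0,-0.08,-10],[0,0,-0.08,-10],[0,0,-0.08,-10],[0,0,-0.08,-10],[0,0,-0.08,-10]]]';python3 -c "
from h import *
st()
crop('scene',160,160,300,270,5,'g4.png')
"
```

```text
time: 8.88
tool_pos: [474.4, 345.7, 151.3]
ee_rot: [0.54, 0.842, -0.004, -0.001]
force: [1.0, 0.2, -5.4]
opening: 0.155
time: 9.62
tool_pos: [473.8, 345.5, 153.9]
ee_rot: [0.892, 0.453, -0.004, 0.002]
force: [0.5, 0.7, -4.9]
opening: 0.161
time: 10.38
tool_pos: [474.8, 345.7, 158.7]
ee_rot: [0.532, 0.847, -0.004, 0.0]
force: [0.5, -0.1, 1.7]
opening: 0.161
t 10.38 p [474.8 345.7 158.7] yaw_x 115.8 z [-0.004 -0.007 -1.   ] F [ 0.5 -0.1  1.7] T [-0.05  0.08 -0.01] op 14.1 j6 0.07
```

View pics/g4.png

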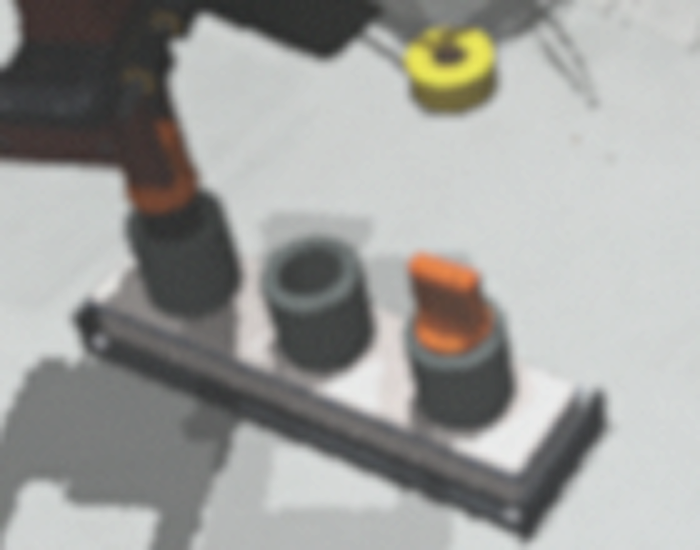

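```bash
python3 -m inch '[[[0,0,-0.8,0],[0,0,-1.5,0],[0,0,-2,0],[0,0,-3,0],[0,0,-3,0]]]';python3 -c "
from h import *
st()
go([479,-256,245],0)
crop('scene',100,60,340,270,3,'g5.png')
crop('top',180,150,460,290,2.8,'g5t.png')
"
```

```text
time: 11.05
tool_pos: [474.1, 345.7, 265.8]
ee_rot: [0.533, 0.846, -0.006, -0.0]
force: [0.5, 0.0, -0.6]
opening: 0.157
t 11.05 p [474.1 345.7 265.8] yaw_x 115.6 z [-0.007 -0.009 -1.   ] F [ 0.5  0.  -0.6] T [-0.04  0.04 -0.03] op 13.8 j6 0.07
shift cm [-54.47 -25.52   2.62]
turn tool z 25.6 or -154.4 j6 0.07
```

View pics/g5.png

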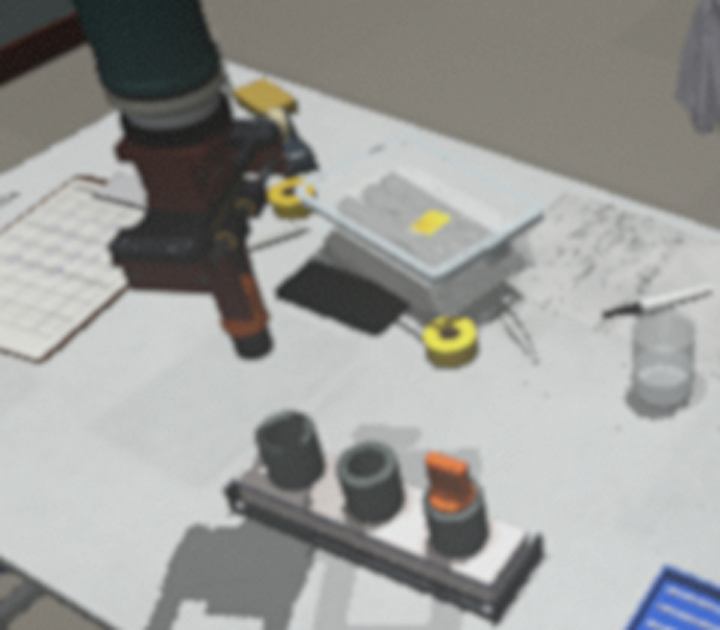

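View pics/g5t.png

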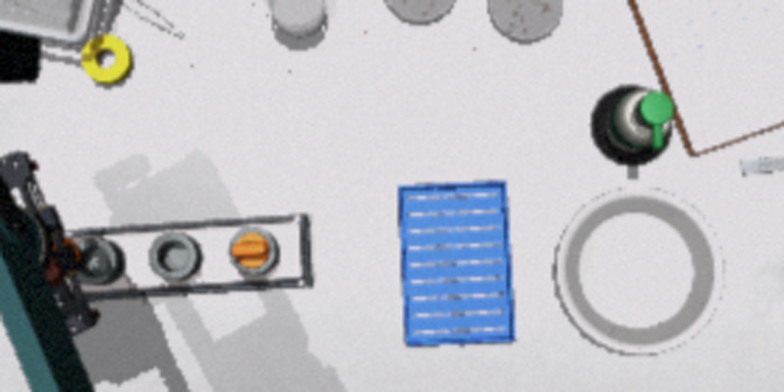

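```bash
python3 -m inch '[[[-4,-1.9,0,0],[-5.5,-2.55,0,0],[-5.5,-2.55,0,0],[-5.5,-2.55,0,0],[-5.5,-2.55,0,0],[-5.5,-2.55,0,0]]]';python3 -c "
from h import *
st()
go([479,-256,245],0)
p=w2pix('scene',[474,345.7,265.8-63]);print(p, w2pix('scene',[474,345.7,265.8-73]))
"
```

```text
time: 11.9
tool_pos: [479.0, -6.0, 268.9]
ee_rot: [0.533, 0.846, -0.001, 0.002]
force: [0.9, -0.7, -0.6]
opening: 0.161
t 11.9 p [479.   -6.  268.9] yaw_x 115.6 z [ 0.002 -0.004 -1.   ] F [ 0.9 -0.7 -0.6] T [-0.03  0.02  0.04] op 14.2 j6 -0.6
shift cm [-22.53 -10.81   2.5 ]
turn tool z 25.6 or -154.4 j6 -0.6
[185.33605727 175.99794391] [186.33185571 178.928369  ]
```

```bash
python3 -m inch '[[[-5.6,-2.7,0,0],[-5.6,-2.7,0,0],[-5.6,-2.7,0,0],[-5.6,-2.6,0,0],[0,0,0,8.5],[0,0,0,8.5],[0,0,0,8.5]]]';python3 -c "
from h import *
st()
go([479,-256,110],0)
crop('scene',280,120,480,380,2.3,'d1.png')
crop('top',310,150,460,290,4,'d1t.png')
"
```

```text
time: 12.78
tool_pos: [474.8, -261.6, 266.7]
ee_rot: [0.717, 0.697, -0.001, 0.001]
force: [-0.7, 0.7, -0.4]
opening: 0.157
t 12.78 p [ 474.8 -261.6  266.7] yaw_x 88.4 z [-0.001 -0.004 -1.   ] F [-0.7  0.7 -0.4] T [-0.07  0.03 -0.04] op 13.8 j6 -0.6
shift cm [ 0.63  0.41 15.67]
turn tool z -1.6 or 178.4 j6 -0.6
```

View pics/d1.png

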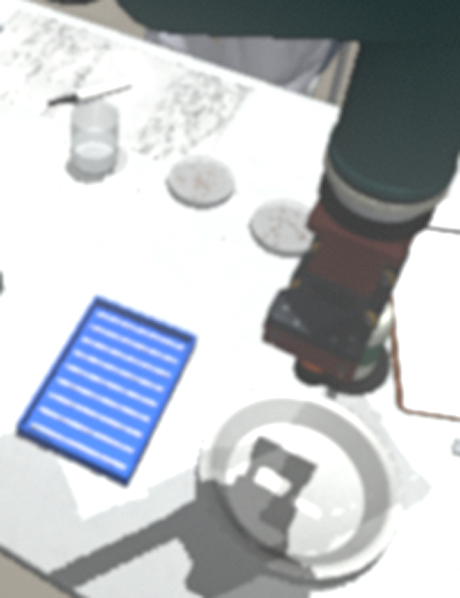

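View pics/d1t.png

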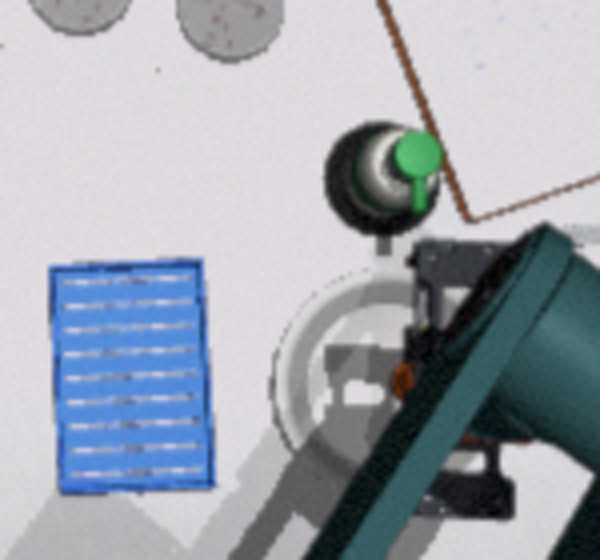

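```bash
python3 -m inch '[[[0.6,0.4,4,-1.6],[0,0,6,0],[0,0,4.5,0],[0,0,0,0]]]';python3 -c "
from h import *
st()
go([479,-256,75],0)
crop('scene',330,180,480,390,2.8,'d2.png')
"
```

```text
time: 13.38
tool_pos: [480.3, -256.1, 119.3]
ee_rot: [0.701, 0.713, -0.001, 0.003]
force: [-0.3, 1.0, -0.8]
opening: 0.154
t 13.38 p [ 480.3 -256.1  119.3] yaw_x 91.0 z [ 0.003 -0.006 -1.   ] F [-0.3  1.  -0.8] T [-0.08  0.05  0.02] op 13.5 j6 -0.63
shift cm [ 0.04 -0.14  4.43]
turn tool z 1.0 or -179.0 j6 -0.63
```

View pics/d2.png

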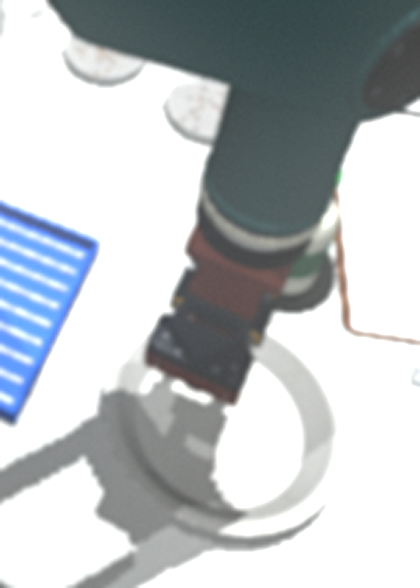

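```bash
python3 -m inch '[[[0,-0.1,2,0],[0,0,1.6,0],[0,0,0.3,0],[0,0,0,0]]]';python3 -m inch '[[[0,0,0.3,0],[0,0,0.3,0]]]';python3 -c "
from h import *
st()
"
```

```text
time: 13.92
tool_pos: [485.6, -260.4, 87.8]
ee_rot: [0.7, 0.714, 0.0, 0.01]
force: [-0.5, 0.4, -0.8]
opening: 0.159
time: 14.18
tool_pos: [486.7, -261.1, 83.1]
ee_rot: [0.7, 0.714, 0.0, 0.012]
force: [0.2, 0.2, -0.8]
opening: 0.16
t 14.18 p [ 486.7 -261.1   83.1] yaw_x 91.2 z [ 0.017 -0.016 -1.   ] F [ 0.2  0.2 -0.8] T [ 0.01  0.07 -0.03] op 14.1 j6 -0.63
```

```bash
python3 -c "
from h import *
s=robot.read_state();print(s['joint_pos'].round(3),s['joint_torque'].round(1))
go([479,-256,83])
"
```

```text
[-0.615  0.48   1.795 -0.004  0.843 -0.633] [  0.  -51.2 -18.7   0.   -0.    0. ]
shift cm [ 0.53 -0.76 -0.02]
```

```bash
python3 -m inch '[[[0.5,-0.7,0,0],[0,0,0.4,0],[0,0,0.4,0]]]';python3 -c "
from h import *
st()
"
```

```text
time: 14.55
tool_pos: [479.1, -255.9, 74.6]
ee_rot: [0.7, 0.714, 0.0, 0.012]
force: [-0.6, 0.6, -1.5]
opening: 0.152
t 14.55 p [ 479.1 -255.9   74.6] yaw_x 91.2 z [ 0.017 -0.016 -1.   ] F [-0.6  0.6 -1.5] T [-0.06  0.09  0.05] op 13.4 j6 -0.63
```

```bash
python3 -m inch '[[[0,0,0.25,0],[0,0,0.25,0]]]';python3 -m inch '[[[0,0,0.2,0],[0,0,0.1,0]]]';python3 -c "
from h import *
st()
"
```

```text
time: 14.8
tool_pos: [479.1, -256.0, 68.9]
ee_rot: [0.7, 0.714, 0.0, 0.012]
force: [-0.6, -0.0, -1.2]
opening: 0.156
time: 15.05
tool_pos: [479.3, -256.2, 67.0]
ee_rot: [0.7, 0.714, 0.0, 0.012]
force: [-4.1, 3.1, 21.2]
opening: 0.158
t 15.05 p [ 479.3 -256.2   67. ] yaw_x 91.2 z [ 0.017 -0.016 -1.   ] F [-4.1  3.1 21.2] T [ 0.58  1.14 -0.02] op 13.9 j6 -0.63
```

```bash
python3 -m inch '[[[0,0,-0.1,0],[0,0,0,0]]]';python3 -c "
from h import *
st()
";python3 -m inch '[[[0,0,0,0],[0,0,0,0],[0,0,0,0]]]' 5; python3 -m inch '[[[0,0,-2,0],[0,0,-3,0],[0,0,-4,0],[0,0,-5,0],[0,0,-3,0]]]'; python3 -c "
from h import *
st()
go([488.9,165.4,230],8.5)
"
```

```text
time: 15.3
tool_pos: [479.6, -256.4, 68.3]
ee_rot: [0.7, 0.714, 0.0, 0.012]
force: [-0.3, -0.1, -0.3]
opening: 0.158
t 15.3 p [ 479.6 -256.4   68.3] yaw_x 91.2 z [ 0.017 -0.016 -1.   ] F [-0.3 -0.1 -0.3] T [-0.08  0.02 -0.01] op 13.9 j6 -0.63
time: 15.68
tool_pos: [479.7, -256.5, 68.0]
ee_rot: [0.7, 0.714, 0.0, 0.012]
force: [-0.3, -0.1, -0.2]
opening: 0.458
time: 16.3
tool_pos: [474.8, -252.4, 239.5]
ee_rot: [0.7, 0.714, -0.0, 0.008]
force: [0.3, -0.8, -0.2]
opening: 0.568
t 16.3 p [ 474.8 -252.4  239.5] yaw_x 91.2 z [ 0.011 -0.012 -1.   ] F [ 0.3 -0.8 -0.2] T [-0.08  0.02 -0.02] op 49.9 j6 -0.63
shift cm [41.75  2.24  0.47]
turn tool z -7.3 or 172.7 j6 -0.63
```

```bash
python3 -m inch '[[[5.9,0.3,0,0],[5.9,0.3,0,0],[5.9,0.3,0,0],[5.9,0.3,0,0],[5.9,0.3,0,0],[5.9,0.3,0,0],[5.9,0.3,0,-7.3],[0,0,0,0]]]'; python3 -c "
from h import *
st()
go([488.9,165.4,160],8.5)
crop('top',180,150,460,290,2.8,'e1t.png')
crop('scene',280,150,480,390,2.4,'e1.png')
"
```

```text
time: 17.3
tool_pos: [492.1, 170.7, 237.5]
ee_rot: [0.653, 0.757, 0.001, 0.014]
force: [-0.6, -0.3, 0.4]
opening: 0.572
t 17.3 p [492.1 170.7 237.5] yaw_x 98.4 z [ 0.023 -0.016 -1.   ] F [-0.6 -0.3  0.4] T [-0.14  0.05  0.04] op 50.2 j6 0.08
shift cm [-0.33 -0.55  7.75]
turn tool z -0.0 or 180.0 j6 0.08
```

View pics/e1.png

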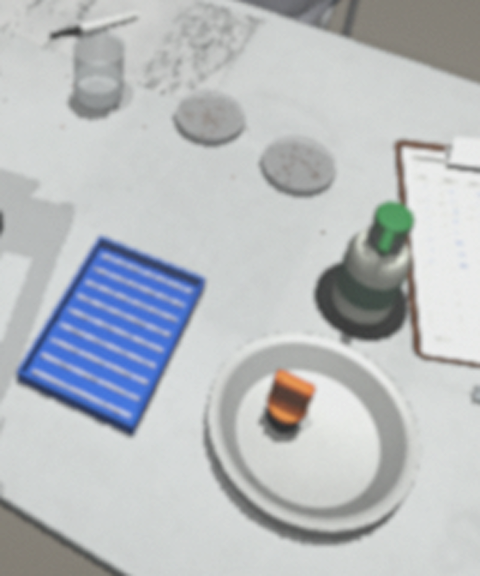

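View pics/e1t.png

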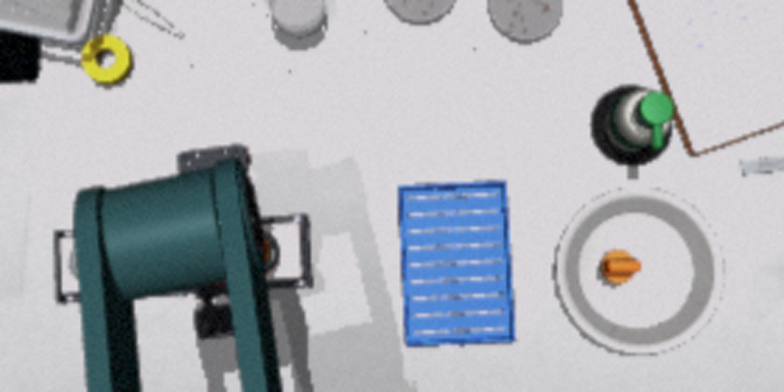

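```bash
python3 -m inch '[[[-0.33,-0.5,3.9,0],[0,0,3.5,0],[0,0,0,0]]]'; python3 -c "
from h import *
st()
go([488.9,165.4,132],8.5)
"
```

```text
time: 17.77
tool_pos: [490.2, 157.3, 162.8]
ee_rot: [0.658, 0.753, 0.001, 0.016]
force: [-0.2, 0.1, -0.0]
opening: 0.567
t 17.77 p [490.2 157.3 162.8] yaw_x 97.8 z [ 0.024 -0.019 -1.   ] F [-0.2  0.1 -0. ] T [-0.08  0.12 -0.01] op 49.8 j6 0.07
shift cm [ 0.89 -0.09  3.06]
turn tool z -0.7 or 179.3 j6 0.07
```

```bash
python3 -m inch '[[[0.9,-0.1,0.5,-0.7],[0,0,0,0]]]'; python3 -c "
from h import *
st()
go([488.9,165.4,132],8.5)
"
```

```text
time: 18.02
tool_pos: [489.4, 165.1, 159.3]
ee_rot: [0.654, 0.756, 0.001, 0.016]
force: [0.9, -1.0, -0.1]
opening: 0.57
t 18.02 p [489.4 165.1 159.3] yaw_x 98.3 z [ 0.027 -0.019 -0.999] F [ 0.9 -1.  -0.1] T [-0.04  0.01 -0.06] op 50.0 j6 0.08
shift cm [ 0.1  -0.11  2.72]
turn tool z -0.2 or 179.8 j6 0.08
```

```bash
python3 -m inch '[[[0.1,-0.1,1.4,0],[0,0,1.3,0],[0,0,0,0]]]'; python3 -c "
from h import *
st()
go([488.9,165.4,132],8.5)
"; python3 -m inch '[[[0,0,0,0],[0,0,0,0],[0,0,0,0],[0,0,0,0]]]' 0; python3 -c "
from h import *
st()"
```

```text
time: 18.4
tool_pos: [490.1, 165.8, 132.0]
ee_rot: [0.654, 0.757, 0.003, 0.017]
force: [0.2, -0.1, 1.0]
opening: 0.566
t 18.4 p [490.1 165.8 132. ] yaw_x 98.3 z [ 0.03  -0.018 -0.999] F [ 0.2 -0.1  1. ] T [-0.06  0.1   0.02] op 49.7 j6 0.08
shift cm [-0.02 -0.12 -0.  ]
turn tool z -0.1 or 179.9 j6 0.08
time: 18.9
tool_pos: [489.2, 165.7, 132.1]
ee_rot: [0.654, 0.757, 0.002, 0.017]
force: [-3.5, -0.7, 13.6]
opening: 0.161
t 18.9 p [489.2 165.7 132.1] yaw_x 98.3 z [ 0.028 -0.019 -0.999] F [-3.5 -0.7 13.6] T [-0.21  1.28 -0.22] op 14.1 j6 0.08
```

```bash
python3 -m inch '[[[0,0,-0.07,10],[0,0,-0.07,10],[0,0,-0.07,10]]]'; python3 -c "
from h import *
st()"; python3 -m inch '[[[0,0,-0.08,-10],[0,0,-0.08,-10],[0,0,-0.08,-10],[0,0,-0.08,-10],[0,0,-0.08,-10],[0,0,-0.08,-10]]]'; python3 -c "
from h import *
st()"
```

```text
time: 19.27
tool_pos: [487.4, 165.5, 133.5]
ee_rot: [0.831, 0.556, 0.005, 0.015]
force: [1.3, 1.6, -3.6]
opening: 0.157
t 19.27 p [487.4 165.5 133.5] yaw_x 67.6 z [ 0.025 -0.02  -0.999] F [ 1.3  1.6 -3.6] T [ 0.19 -0.01  0.41] op 13.8 j6 0.62
time: 20.02
tool_pos: [489.2, 166.2, 136.8]
ee_rot: [0.431, 0.902, -0.002, 0.016]
force: [1.6, 0.7, -5.9]
opening: 0.158
t 20.02 p [489.2 166.2 136.8] yaw_x 128.9 z [ 0.028 -0.017 -0.999] F [ 1.6  0.7 -5.9] T [ 0.14 -0.38 -0.38] op 13.9 j6 -0.45
```

```bash
python3 -m inch '[[[0,0,-0.07,10],[0,0,-0.07,10],[0,0,-0.07,10],[0,0,-0.07,10],[0,0,-0.07,10],[0,0,-0.07,10]]]'; python3 -m inch '[[[0,0,-0.07,-10],[0,0,-0.07,-10],[0,0,-0.07,-10],[0,0,-0.07,-10],[0,0,-0.07,-10],[0,0,-0.07,-10]]]'; python3 -m inch '[[[0,0,-0.08,10],[0,0,-0.08,10],[0,0,-0.08,10],[0,0,-0.08,10],[0,0,-0.08,10],[0,0,-0.08,10]]]'; python3 -c "
from h import *
st()"
```

```text
time: 20.78
tool_pos: [487.3, 165.4, 138.9]
ee_rot: [0.831, 0.556, 0.005, 0.015]
force: [-0.5, 1.5, -3.8]
opening: 0.155
time: 21.52
tool_pos: [489.1, 166.2, 141.8]
ee_rot: [0.431, 0.902, -0.002, 0.016]
force: [1.0, -0.0, -4.8]
opening: 0.16
time: 22.28
tool_pos: [487.1, 165.5, 144.3]
ee_rot: [0.831, 0.556, 0.005, 0.015]
force: [1.0, 1.0, -4.0]
opening: 0.161
t 22.27 p [487.1 165.5 144.3] yaw_x 67.6 z [ 0.025 -0.02  -1.   ] F [ 1.  1. -4.] T [0.15 0.02 0.35] op 14.1 j6 0.62
```

```bash
python3 -m inch '[[[0,0,-0.08,-10],[0,0,-0.08,-10],[0,0,-0.08,-10],[0,0,-0.08,-10],[0,0,-0.08,-10],[0,0,-0.08,-10]]]'; python3 -m inch '[[[0,0,-0.08,10],[0,0,-0.08,10],[0,0,-0.08,10],[0,0,-0.08,10],[0,0,-0.08,10],[0,0,-0.08,10]]]'; python3 -m inch '[[[0,0,-0.08,-10],[0,0,-0.08,-10],[0,0,-0.08,-10],[0,0,-0.08,-10],[0,0,-0.08,-10],[0,0,-0.08,-10]]]'; python3 -c "
from h import *
st()
crop('scene',160,140,300,270,5,'f1.png')"
```

```text
time: 23.02
tool_pos: [489.0, 166.2, 147.5]
ee_rot: [0.431, 0.902, -0.002, 0.016]
force: [2.0, 1.4, -4.9]
opening: 0.157
time: 23.78
tool_pos: [487.0, 165.4, 150.0]
ee_rot: [0.831, 0.556, 0.005, 0.015]
force: [-0.7, 0.2, -4.2]
opening: 0.155
time: 24.52
tool_pos: [489.4, 166.2, 154.0]
ee_rot: [0.431, 0.902, -0.001, 0.017]
force: [-0.6, -0.1, 1.6]
opening: 0.159
t 24.52 p [489.4 166.2 154. ] yaw_x 128.9 z [ 0.029 -0.017 -0.999] F [-0.6 -0.1  1.6] T [ 0.02  0.01 -0.13] op 13.9 j6 -0.45
```

View pics/f1.png

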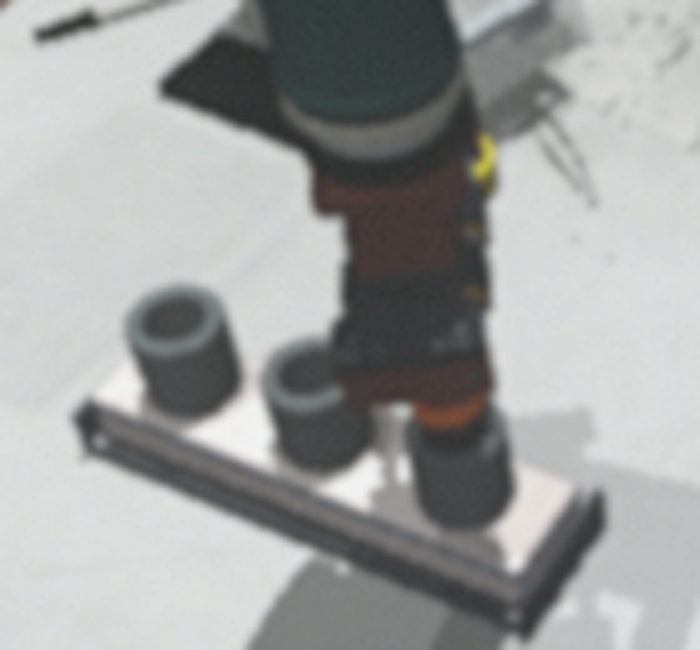

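```bash
python3 -m inch '[[[0,0,-0.6,0],[0,0,-1,0],[0,0,-2,0],[0,0,-3,0],[0,0,-3,0]]]';python3 -c "
from h import *
st()
go([479,-310,245],0)
crop('scene',100,60,340,270,3,'f2.png')
crop('top',300,150,460,290,4,'f2t.png')
"
```

```text
time: 25.2
tool_pos: [484.2, 167.4, 252.5]
ee_rot: [0.433, 0.901, -0.003, 0.015]
force: [-0.2, -0.2, -1.5]
opening: 0.162
t 25.2 p [484.2 167.4 252.5] yaw_x 128.6 z [ 0.024 -0.018 -1.   ] F [-0.2 -0.2 -1.5] T [-0.    0.02 -0.02] op 14.2 j6 -0.45
shift cm [-36.94 -30.21   1.61]
turn tool z 38.6 or -141.4 j6 -0.45
```

View pics/f2.png

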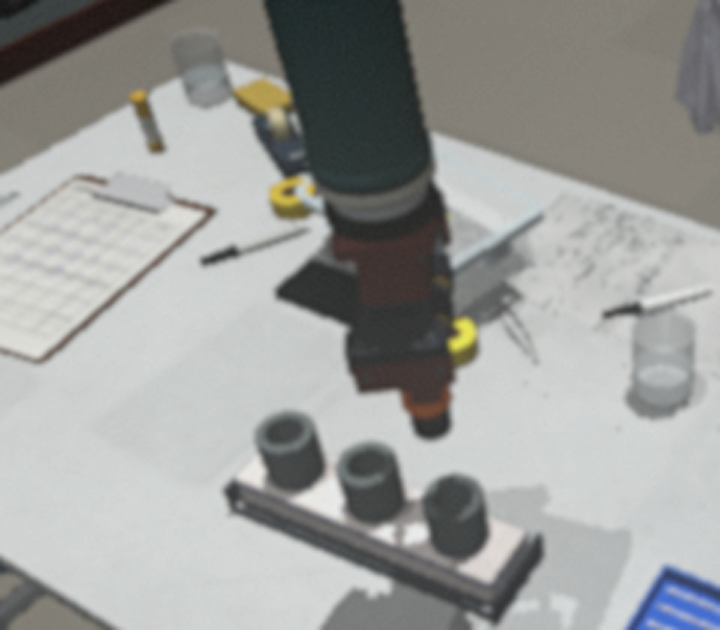

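View pics/f2t.png

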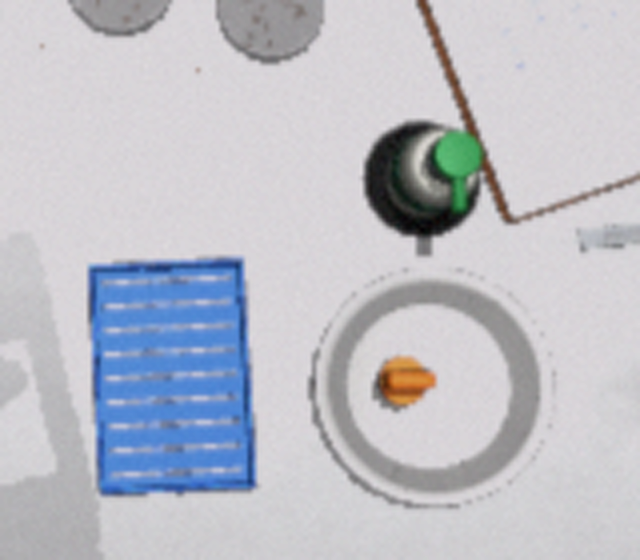

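```bash
python3 -m inch '[[[0,0,0,9.6],[0,0,0,9.6],[0,0,0,9.6],[0,0,0,9.6]]]';python3 -c "
from h import *
st()
go([479,-310,245],0)
"
```

```text
time: 25.8
tool_pos: [484.6, 167.6, 253.1]
ee_rot: [0.715, 0.699, 0.004, 0.016]
force: [0.3, -0.4, -0.5]
opening: 0.158
t 25.8 p [484.6 167.6 253.1] yaw_x 88.7 z [ 0.028 -0.017 -0.999] F [ 0.3 -0.4 -0.5] T [ 0.01  0.08 -0.05] op 13.8 j6 0.25
shift cm [-47.74   0.49   1.62]
turn tool z -1.3 or 178.7 j6 0.25
```

```bash
python3 -m inch '[[[-4,0,0,0],[-6,0.05,0,0],[-6.1,0.05,0,0],[-6.1,0.05,0,0],[-6.1,0.05,0,0],[-6.1,0.05,0,0],[-6.1,0.1,0,0],[-5,0.1,0,0]]]';python3 -c "
from h import *
st()
go([479,-310,130],0)
"
```

```text
time: 26.8
tool_pos: [472.6, -295.9, 254.6]
ee_rot: [0.718, 0.696, 0.004, 0.013]
force: [0.9, 0.6, -0.7]
opening: 0.158
t 26.8 p [ 472.6 -295.9  254.6] yaw_x 88.2 z [ 0.023 -0.014 -1.   ] F [ 0.9  0.6 -0.7] T [-0.05  0.03  0.03] op 13.9 j6 -0.66
shift cm [-1.22  0.38 12.49]
turn tool z -1.8 or 178.2 j6 -0.66
```

```bash
python3 -m inch '[[[-1.2,0.4,3,-1.8],[0,0,4,0],[0,0,3,0],[0,0,0,0]]]';python3 -c "
from h import *
st()
go([479,-310,90],0)
"
```

```text
time: 27.3
tool_pos: [476.9, -314.8, 149.9]
ee_rot: [0.711, 0.703, 0.003, 0.013]
force: [0.2, -0.9, -0.5]
opening: 0.159
t 27.3 p [ 476.9 -314.8  149.9] yaw_x 89.4 z [ 0.022 -0.014 -1.   ] F [ 0.2 -0.9 -0.5] T [-0.06  0.07 -0.08] op 13.9 j6 -0.7
shift cm [0.57 0.07 5.98]
turn tool z -0.6 or 179.4 j6 -0.7
```

```bash
python3 -m inch '[[[0.5,0,2.5,-0.6],[0,0,2.5,0],[0,0,0.5,0],[0,0,0,0]]]';python3 -c "
from h import *
st()
go([479,-310,75],0)
"
```

```text
time: 27.8
tool_pos: [480.2, -311.6, 97.5]
ee_rot: [0.708, 0.706, 0.003, 0.015]
force: [0.4, 0.1, -1.1]
opening: 0.161
t 27.8 p [ 480.2 -311.6   97.5] yaw_x 89.8 z [ 0.026 -0.017 -1.   ] F [ 0.4  0.1 -1.1] T [-0.01  0.02  0.01] op 14.2 j6 -0.7
shift cm [ 0.19 -0.18  2.24]
turn tool z -0.1 or 179.9 j6 -0.7
```

```bash
python3 -m inch '[[[0.2,-0.15,1.2,0],[0,0,0.8,0],[0,0,0,0]]]'; python3 -m inch '[[[0,0,0.2,0],[0,0,0.2,0]]]';python3 -c "
from h import *
st()"
```

```text
time: 28.18
tool_pos: [480.4, -310.7, 78.5]
ee_rot: [0.708, 0.706, 0.003, 0.017]
force: [-0.1, 0.0, -0.9]
opening: 0.153
time: 28.42
tool_pos: [480.8, -311.0, 74.6]
ee_rot: [0.708, 0.706, 0.003, 0.017]
force: [0.3, -0.8, -1.4]
opening: 0.159
t 28.43 p [ 480.8 -311.    74.6] yaw_x 89.8 z [ 0.029 -0.02  -0.999] F [ 0.3 -0.8 -1.4] T [-0.09  0.09  0.01] op 14.0 j6 -0.7
```

```bash
python3 -m inch '[[[0,0,0.3,0],[0,0,0.3,0]]]'; python3 -m inch '[[[0,0,0.12,0]]]';python3 -m inch '[[[0,0,0.12,0]]]'
```

```text
time: 28.68
tool_pos: [481.1, -311.3, 68.5]
ee_rot: [0.708, 0.706, 0.003, 0.018]
force: [-0.1, 0.7, 0.5]
opening: 0.158
time: 28.8
tool_pos: [481.1, -311.3, 67.0]
ee_rot: [0.708, 0.706, 0.003, 0.017]
force: [0.4, -0.2, -0.5]
opening: 0.158
time: 28.92
tool_pos: [481.1, -311.3, 65.7]
ee_rot: [0.708, 0.706, 0.003, 0.017]
force: [-0.9, -0.2, -1.3]
opening: 0.158
```

```bash
python3 -m inch '[[[0,0,0.1,0]]]';python3 -m inch '[[[0,0,0.1,0]]]'
```

```text
time: 29.05
tool_pos: [481.2, -311.3, 64.6]
ee_rot: [0.708, 0.706, 0.003, 0.017]
force: [0.8, 0.5, -1.5]
opening: 0.155
time: 29.18
tool_pos: [481.3, -311.4, 64.3]
ee_rot: [0.708, 0.706, 0.003, 0.018]
force: [-2.5, 1.3, 15.0]
opening: 0.156
```

Contact. I'll ease off, release and rise.

```bash
python3 -m inch '[[[0,0,-0.07,0],[0,0,0,0]]]';python3 -m inch '[[[0,0,0,0],[0,0,0,0],[0,0,0,0]]]' 5; python3 -m inch '[[[0,0,-2,0],[0,0,-3,0],[0,0,-4,0],[0,0,-4,0],[0,0,-4,0]]]'; python3 -c "
from h import *
st()
go([651.4,-279.4,220])
"
```

```text
time: 29.42
tool_pos: [481.4, -311.5, 65.2]
ee_rot: [0.708, 0.706, 0.003, 0.018]
force: [0.3, -1.0, -1.1]
opening: 0.158
time: 29.8
tool_pos: [481.5, -311.6, 65.2]
ee_rot: [0.708, 0.706, 0.003, 0.018]
force: [-0.6, 0.2, 1.1]
opening: 0.46
time: 30.42
tool_pos: [474.2, -306.4, 235.8]
ee_rot: [0.708, 0.706, 0.003, 0.013]
force: [0.5, -0.2, -0.1]
opening: 0.566
t 30.43 p [ 474.2 -306.4  235.8] yaw_x 89.8 z [ 0.023 -0.015 -1.   ] F [ 0.5 -0.2 -0.1] T [-0.06  0.   -0.03] op 49.7 j6 -0.7
shift cm [ 2.78 17.67  1.95]
```

```bash
python3 -m inch '[[[0.7,4.4,0,0],[0.7,4.4,0,0],[0.7,4.4,0,0],[0.7,4.4,0,0],[0,0,0,0]]]' 0; python3 -c "
from h import *
st()
go([651.4,-279.4,190])
crop('scene',280,150,480,390,2.4,'p1.png')
crop('top',300,150,460,290,4,'p1t.png')
"
```

```text
time: 31.05
tool_pos: [656.4, -279.7, 245.2]
ee_rot: [0.709, 0.705, 0.003, 0.018]
force: [-0.6, 0.2, 0.2]
opening: 0.04
t 31.05 p [ 656.4 -279.7  245.2] yaw_x 89.7 z [ 0.03  -0.02  -0.999] F [-0.6  0.2  0.2] T [-0.09  0.07  0.01] op 3.5 j6 -0.49
shift cm [ 0.14 -0.66  5.5 ]
```

View pics/p1.png

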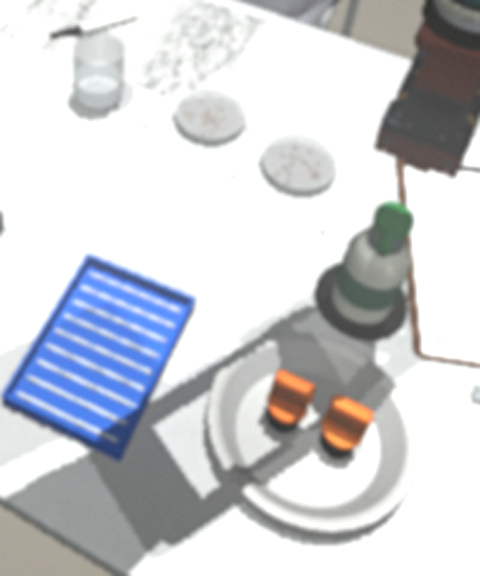

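View pics/p1t.png

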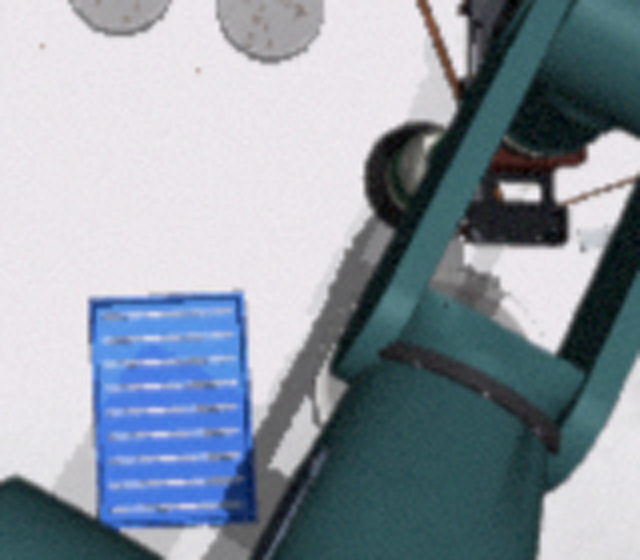

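Both stoppers stand in the dish. The tray has just been knocked about 25–30 mm towards the robot, so I'll re-measure it later. Now the spray head.

```bash
python3 -m inch '[[[0.1,-0.65,3,0],[0,0,2,0],[0,0,0,0]]]'; python3 -c "
from h import *
st()
go([651.4,-279.4,173])
"
```

```text
time: 31.52
tool_pos: [643.9, -281.1, 194.3]
ee_rot: [0.71, 0.704, 0.002, 0.016]
force: [-0.1, -0.1, 0.6]
opening: 0.003
t 31.52 p [ 643.9 -281.1  194.3] yaw_x 89.5 z [ 0.025 -0.02  -0.999] F [-0.1 -0.1  0.6] T [-0.08  0.01 -0.01] op 0.2 j6 -0.5
shift cm [0.22 0.7  2.15]
```

```bash
python3 -m inch '[[[0.2,0.7,0.8,0],[0,0,0.6,0],[0,0,0,0]]]'; python3 -c "
from h import *
st()
go([651.4,-279.4,173])
"
```

```text
time: 31.9
tool_pos: [651.4, -280.3, 181.9]
ee_rot: [0.71, 0.704, 0.002, 0.017]
force: [0.0, -0.5, 0.5]
opening: 0.003
t 31.9 p [ 651.4 -280.3  181.9] yaw_x 89.4 z [ 0.027 -0.021 -0.999] F [ 0.  -0.5  0.5] T [-0.02  0.12 -0.02] op 0.3 j6 -0.49
shift cm [ 0.11 -0.03  0.89]
```

```bash
python3 -m inch '[[[0.1,0,0.5,0],[0,0,0.4,0]]]'; python3 -m inch '[[[0,0,0.4,0],[0,0,0.3,0]]]';  python3 -m inch '[[[0,0,0.2,0]]]'
```

```text
time: 32.15
tool_pos: [652.3, -279.7, 173.4]
ee_rot: [0.71, 0.704, 0.002, 0.018]
force: [0.4, 0.1, -0.3]
opening: 0.002
time: 32.4
tool_pos: [652.5, -279.8, 166.8]
ee_rot: [0.71, 0.704, 0.002, 0.018]
force: [-2.4, 1.1, 5.4]
opening: 0.006
time: 32.52
tool_pos: [652.5, -279.8, 165.3]
ee_rot: [0.71, 0.704, 0.002, 0.018]
force: [-1.9, 1.1, 6.5]
opening: 0.002
```

```bash
python3 -m inch '[[[0,0,0.2,0]]]'; python3 -m inch '[[[0,0,0.15,0]]]';  python3 -m inch '[[[0,0,0.15,0]]]'
```

```text
time: 32.65
tool_pos: [652.5, -279.8, 163.9]
ee_rot: [0.71, 0.704, 0.002, 0.018]
force: [-2.9, 0.8, 7.8]
opening: 0.006
time: 32.78
tool_pos: [652.5, -279.8, 163.2]
ee_rot: [0.71, 0.704, 0.002, 0.018]
force: [-1.8, 1.3, 8.1]
opening: 0.007
time: 32.9
tool_pos: [652.5, -279.7, 162.5]
ee_rot: [0.71, 0.704, 0.002, 0.018]
force: [-3.5, 1.3, 7.3]
opening: 0.004
```

```bash
python3 -m inch '[[[0,0,0.15,0]]]'; python3 -m inch '[[[0,0,0.15,0]]]'
```

```text
time: 33.02
tool_pos: [652.5, -279.8, 162.4]
ee_rot: [0.71, 0.704, 0.002, 0.019]
force: [-4.1, 1.6, 11.9]
opening: 0.007
time: 33.15
tool_pos: [652.5, -279.8, 162.4]
ee_rot: [0.71, 0.704, 0.002, 0.019]
force: [-3.8, 2.2, 11.4]
opening: 0.005
```

The head is bottomed out: force has risen to 12 N past the 8 N spring and travel is about 10 mm. Rising now.

```bash
python3 -m inch '[[[0,0,-0.5,0],[0,0,-0.8,0],[0,0,-2,0],[0,0,-3,0],[0,0,-3,0]]]'; python3 -m inch '[[[-0.3,-4.6,0,0],[-0.3,-4.6,0,0],[-0.3,-4.6,0,0],[-0.3,-4.2,0,0],[0,0,0,0]]]' 5; python3 -c "
from h import *
st()
go([479,-256,150],0)
crop('scene',280,150,480,390,2.4,'q1.png')
crop('top',300,150,460,290,4,'q1t.png')
"
```

```text
time: 33.78
tool_pos: [648.6, -277.0, 257.6]
ee_rot: [0.71, 0.704, 0.002, 0.017]
force: [0.1, -0.6, 0.1]
opening: 0.004
time: 34.4
tool_pos: [467.0, -289.1, 259.7]
ee_rot: [0.71, 0.704, 0.003, 0.023]
force: [-0.1, 0.1, 0.0]
opening: 0.532
t 34.4 p [ 467.  -289.1  259.7] yaw_x 89.5 z [ 0.037 -0.028 -0.999] F [-0.1  0.1  0. ] T [-0.03  0.11 -0.02] op 46.7 j6 -0.67
shift cm [ 3.62  0.77 10.91]
turn tool z -0.4 or 179.6 j6 -0.67
```

View pics/q1.png

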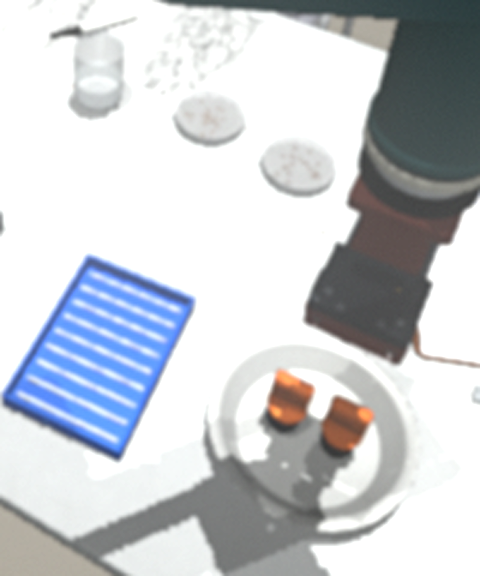

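View pics/q1t.png

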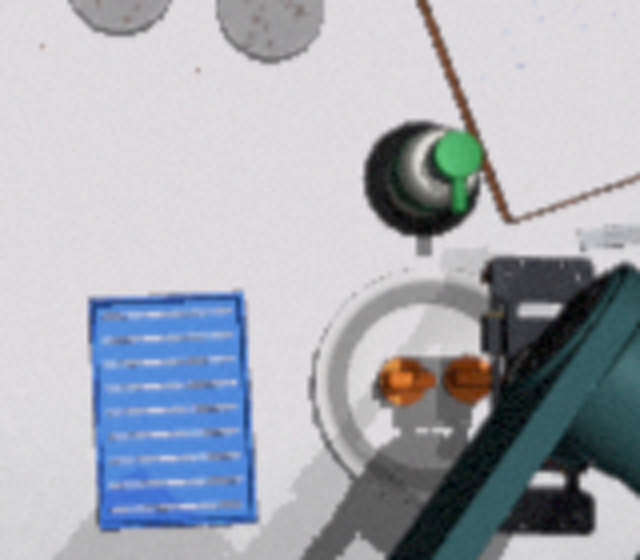

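```bash
python3 - <<'E'
from h import *
P=[pix2w("top",300+a/4,150+b/4,20) for a,b in((90,297),(242,292),(257,520),(100,527))]
print(np.round(P,1),np.mean(P,0).round(1))
P=[pix2w("scene",280+a/2.4,150+b/2.4,20) for a,b in((90,257),(193,300),(122,457),(6,400))]
print(np.mean(P,0).round(1))
for p in ((479.5,-256.3,78),(481,-311.5,78)): print(((w2pix("top",p)-[300,150])*4).round(), ((w2pix("scene",p)-[280,150])*2.4).round())
E
```

```text
[[ 544.2    0.6   20. ]
 [ 550.7 -126.2   20. ]
 [ 363.9 -139.4   20. ]
 [ 355.9  -10.7   20. ]] [453.7 -68.9  20. ]
[451.9 -71.7  20. ]
[412. 379.] [294. 384.]
[481. 379.] [353. 411.]
```

```bash
python3 -m inch '[[[3.5,0.7,3,0],[0,0,4,0],[0,0,3,0],[0,0,0,0]]]' 5; python3 -c "
from h import *
st()
go([479.5,-256.4,100],0)"
```

```text
time: 35.0
tool_pos: [490.3, -258.9, 159.7]
ee_rot: [0.708, 0.705, 0.005, 0.029]
force: [0.1, -0.0, -0.3]
opening: 0.572
t 35.0 p [ 490.3 -258.9  159.7] yaw_x 89.7 z [ 0.049 -0.034 -0.998] F [ 0.1 -0.  -0.3] T [-0.03  0.08 -0.02] op 50.2 j6 -0.61
shift cm [ 0.45 -1.37  5.9 ]
turn tool z -0.2 or 179.8 j6 -0.61
```

```bash
python3 -m inch '[[[0.45,-1.35,0.5,0],[0,0,0.8,0],[0,0,0.8,0],[0,0,0.8,0],[0,0,0.8,0],[0,0,0.8,0]]]' 5; python3 -c "
from h import *
st()
go([479.5,-256.4,68],0)"
```

```text
time: 35.75
tool_pos: [482.1, -257.9, 115.3]
ee_rot: [0.708, 0.705, 0.006, 0.033]
force: [0.7, 0.2, -0.7]
opening: 0.572
t 35.75 p [ 482.1 -257.9  115.3] yaw_x 89.7 z [ 0.055 -0.038 -0.998] F [ 0.7  0.2 -0.7] T [-0.04  0.11 -0.03] op 50.2 j6 -0.61
shift cm [ 0.33 -0.53  4.7 ]
turn tool z -0.2 or 179.8 j6 -0.61
```

```bash
python3 -m inch '[[[0,0,-6,0]]]'; python3 -c "
from h import *
st()"; python3 -m inch '[[[0,0,-6,0]]]'; python3 -c "
from h import *
st()";python3 -m inch '[[[0,0,0,0]]]'; python3 -c "
from h import *
st()"
```

```text
time: 35.88
tool_pos: [475.8, -253.7, 170.3]
ee_rot: [0.708, 0.705, 0.005, 0.027]
force: [1.0, -0.4, 0.8]
opening: 0.565
t 35.88 p [ 475.8 -253.7  170.3] yaw_x 89.7 z [ 0.046 -0.031 -0.998] F [ 1.  -0.4  0.8] T [-0.03  0.04  0.04] op 49.6 j6 -0.61
time: 36.0
tool_pos: [472.6, -251.5, 230.3]
ee_rot: [0.708, 0.705, 0.005, 0.026]
force: [1.1, -0.9, -0.4]
opening: 0.572
t 36.0 p [ 472.6 -251.5  230.3] yaw_x 89.7 z [ 0.043 -0.03  -0.999] F [ 1.1 -0.9 -0.4] T [-0.02  0.09 -0.05] op 50.2 j6 -0.61
time: 36.12
tool_pos: [475.1, -253.2, 234.4]
ee_rot: [0.708, 0.705, 0.006, 0.03]
force: [0.1, -0.1, 0.0]
opening: 0.574
t 36.12 p [ 475.1 -253.2  234.4] yaw_x 89.7 z [ 0.05  -0.035 -0.998] F [ 0.1 -0.1  0. ] T [-0.01  0.12 -0.  ] op 50.4 j6 -0.61
```

```bash
python3 -m inch '[[[0,0,4,0],[0,0,2,0],[0,0,0,0],[0,0,0,0]]]'; python3 -c "
from h import *
st()"; python3 -m inch '[[[0,0,-3,0],[0,0,-2,0],[0,0,-1,0],[0,0,-0.5,0],[0,0,-0.2,0],[0,0,0,0]]]'; python3 -c "
from h import *
st()"
```

```text
time: 36.62
tool_pos: [477.6, -255.0, 170.8]
ee_rot: [0.708, 0.705, 0.005, 0.03]
force: [-0.2, -0.7, -0.6]
opening: 0.568
t 36.62 p [ 477.6 -255.   170.8] yaw_x 89.7 z [ 0.049 -0.034 -0.998] F [-0.2 -0.7 -0.6] T [-0.08  0.06  0.03] op 49.8 j6 -0.61
time: 37.38
tool_pos: [474.0, -252.5, 239.9]
ee_rot: [0.708, 0.705, 0.005, 0.029]
force: [0.1, -0.2, 0.4]
opening: 0.571
t 37.38 p [ 474.  -252.5  239.9] yaw_x 89.7 z [ 0.049 -0.034 -0.998] F [ 0.1 -0.2  0.4] T [0.01 0.08 0.01] op 50.1 j6 -0.61
```

```bash
python3 -c "
from h import *
go([477.5,-255,110],0)"; python3 -m inch '[[[-0.4,0.2,5.5,0],[0,0,5,0],[0,0,0,0],[0,0,0,0]]]'; python3 -c "
from h import *
st();go([479.5,-256.4,100],0)"
```

```text
shift cm [ 0.19 -0.29 13.  ]
turn tool z -0.2 or 179.8 j6 -0.61
time: 37.88
tool_pos: [482.5, -261.0, 134.0]
ee_rot: [0.708, 0.705, 0.006, 0.03]
force: [0.6, -0.0, 0.4]
opening: 0.57
t 37.88 p [ 482.5 -261.   134. ] yaw_x 89.7 z [ 0.051 -0.035 -0.998] F [ 0.6 -0.   0.4] T [-0.07  0.08  0.04] op 50.1 j6 -0.62
shift cm [ 0.58 -0.47  3.36]
turn tool z -0.2 or 179.8 j6 -0.62
```

```bash
python3 -m inch '[[[0.5,-0.6,3,0],[0,0,0,0]]]'; python3 -c "
from h import *
st();go([479.5,-256.4,68],0)"
```

```text
time: 38.12
tool_pos: [480.1, -258.4, 107.0]
ee_rot: [0.708, 0.705, 0.006, 0.033]
force: [-0.4, -0.4, -0.4]
opening: 0.567
t 38.12 p [ 480.1 -258.4  107. ] yaw_x 89.7 z [ 0.056 -0.038 -0.998] F [-0.4 -0.4 -0.4] T [0.   0.17 0.05] op 49.8 j6 -0.62
shift cm [ 0.35 -0.28  3.88]
turn tool z -0.2 or 179.8 j6 -0.62
```

```bash
python3 -m inch '[[[0.35,-0.3,2.8,0],[0,0,0,0]]]'; python3 -c "
from h import *
st();go([479.5,-256.4,69],0)"
```

```text
time: 38.38
tool_pos: [481.9, -258.2, 83.1]
ee_rot: [0.708, 0.705, 0.007, 0.037]
force: [-0.6, -1.0, 0.5]
opening: 0.571
t 38.38 p [ 481.9 -258.2   83.1] yaw_x 89.7 z [ 0.062 -0.043 -0.997] F [-0.6 -1.   0.5] T [-0.    0.07 -0.07] op 50.1 j6 -0.62
shift cm [ 0.24 -0.33  1.38]
turn tool z -0.2 or 179.8 j6 -0.62
```

```bash
python3 -m inch '[[[0.24,-0.3,1.3,0],[0,0,0,0]]]'; python3 -c "
from h import *
st();go([479.5,-256.4,69],0)"; python3 -m inch '[[[0,0,0,0],[0,0,0,0],[0,0,0,0],[0,0,0,0]]]' 0; python3 -c "
from h import *
st()"
```

```text
time: 38.62
tool_pos: [482.0, -257.9, 72.5]
ee_rot: [0.708, 0.705, 0.007, 0.04]
force: [-0.4, -0.4, -0.8]
opening: 0.568
t 38.62 p [ 482.  -257.9   72.5] yaw_x 89.7 z [ 0.067 -0.046 -0.997] F [-0.4 -0.4 -0.8] T [-0.03  0.12  0.03] op 49.8 j6 -0.62
shift cm [ 0.17 -0.27  0.33]
turn tool z -0.1 or 179.9 j6 -0.62
time: 39.12
tool_pos: [482.7, -258.7, 74.0]
ee_rot: [0.708, 0.705, 0.007, 0.041]
force: [-4.6, -0.2, 9.6]
opening: 0.167
t 39.12 p [ 482.7 -258.7   74. ] yaw_x 89.7 z [ 0.068 -0.048 -0.997] F [-4.6 -0.2  9.6] T [-0.13  1.21 -0.02] op 14.6 j6 -0.62
```

```bash
python3 -m inch '[[[0,0,-3,0],[0,0,-5,0],[0,0,-4,0],[0,0,0,0]]]'; python3 -c "
from h import *
st();go([470,-45,180],0)
crop('scene',280,150,480,390,2.4,'r1.png')"
```

```text
time: 39.62
tool_pos: [473.6, -252.4, 195.8]
ee_rot: [0.708, 0.705, 0.007, 0.039]
force: [-0.4, -0.1, -0.2]
opening: 0.16
t 39.62 p [ 473.6 -252.4  195.8] yaw_x 89.7 z [ 0.065 -0.046 -0.997] F [-0.4 -0.1 -0.2] T [-0.08  0.05 -0.01] op 14.0 j6 -0.62
shift cm [20.78 -0.51  0.6 ]
turn tool z -0.1 or 179.9 j6 -0.62
```

View pics/r1.png

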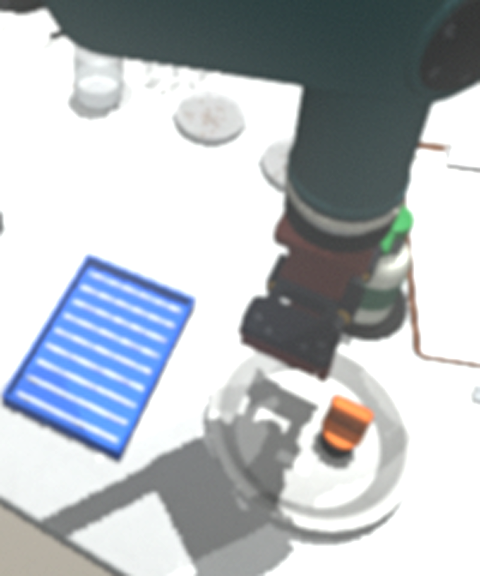

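```bash
python3 -m inch '[[[4.5,-0.1,0,0],[5.4,-0.1,0,0],[5.4,-0.1,0,0],[4.8,-0.1,0,0],[0,0,0,0]]]'; python3 -c "
from h import *
st();go([470,-45,115],0)"
```

```text
time: 40.3
tool_pos: [465.4, -45.2, 176.7]
ee_rot: [0.709, 0.704, 0.004, 0.033]
force: [0.1, -0.6, -0.9]
opening: 0.158
t 40.3 p [465.4 -45.2 176.7] yaw_x 89.5 z [ 0.051 -0.041 -0.998] F [ 0.1 -0.6 -0.9] T [-0.12  0.08 -0.04] op 13.8 j6 -0.2
shift cm [0.27 0.14 6.18]
turn tool z -0.3 or 179.7 j6 -0.2
```

```bash
python3 -m inch '[[[0.2,0.1,4,0],[0,0,2.5,0],[0,0,0,0]]]'; python3 -c "
from h import *
st();go([470,-45,80],0)
crop('scene',260,200,420,390,3,'r2.png')"
```

```text
time: 40.67
tool_pos: [468.8, -46.8, 107.6]
ee_rot: [0.709, 0.705, 0.003, 0.031]
force: [-0.3, -0.1, -0.1]
opening: 0.162
t 40.67 p [468.8 -46.8 107.6] yaw_x 89.7 z [ 0.048 -0.041 -0.998] F [-0.3 -0.1 -0.1] T [0.01 0.12 0.  ] op 14.3 j6 -0.19
shift cm [ 0.29 -0.01  2.75]
turn tool z -0.2 or 179.8 j6 -0.19
```

View pics/r2.png

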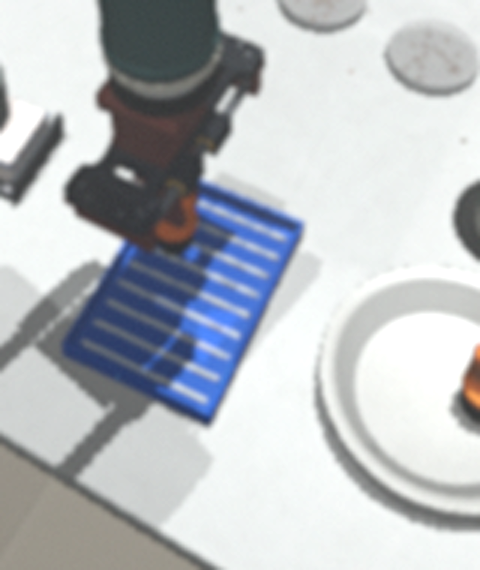

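```bash
python3 -m inch '[[[0.2,0,1.8,0],[0,0,0.5,0],[0,0,0,0]]]'; python3 -m inch '[[[0,0,0.15,0]]]'; python3 -m inch '[[[0,0,0.15,0]]]'
```

```text
time: 41.1
tool_pos: [472.1, -47.7, 86.8]
ee_rot: [0.709, 0.704, 0.004, 0.033]
force: [-0.1, 0.2, -0.6]
opening: 0.153
time: 41.22
tool_pos: [472.7, -48.1, 86.1]
ee_rot: [0.709, 0.704, 0.004, 0.034]
force: [-0.4, -0.4, -1.1]
opening: 0.156
time: 41.35
tool_pos: [473.2, -48.3, 85.1]
ee_rot: [0.709, 0.704, 0.004, 0.034]
force: [-0.4, 0.3, -0.7]
opening: 0.154
```

```bash
python3 -m inch '[[[0,0,0.3,0]]]'; python3 -m inch '[[[0,0,0.3,0]]]'; python3 -m inch '[[[0,0,0.15,0]]]'; python3 -m inch '[[[0,0,0.15,0]]]'
```

```text
time: 41.48
tool_pos: [473.7, -48.4, 82.4]
ee_rot: [0.709, 0.704, 0.005, 0.035]
force: [-0.2, -0.1, -1.7]
opening: 0.157
time: 41.6
tool_pos: [474.0, -48.6, 79.4]
ee_rot: [0.709, 0.704, 0.005, 0.035]
force: [-0.1, 1.0, -0.9]
opening: 0.162
time: 41.72
tool_pos: [473.9, -48.6, 77.6]
ee_rot: [0.709, 0.704, 0.005, 0.035]
force: [0.6, -0.3, -0.0]
opening: 0.159
time: 41.85
tool_pos: [474.2, -48.7, 76.1]
ee_rot: [0.709, 0.704, 0.005, 0.035]
force: [-1.2, 1.0, 13.4]
opening: 0.157
```

```bash
python3 -m inch '[[[0,0,-0.07,0],[0,0,0,0]]]'; python3 -m inch '[[[0,0,0,0],[0,0,0,0],[0,0,0,0]]]' 5; python3 -m inch '[[[0,0,-3,0],[0,0,-5,0],[0,0,-5,0],[0,0,0,0]]]'; python3 -c "
from h import *
st();go([480,-311,200],0)
crop('scene',260,200,460,390,3,'r3.png')"
```

```text
time: 42.1
tool_pos: [474.1, -48.6, 76.7]
ee_rot: [0.709, 0.704, 0.005, 0.035]
force: [-0.6, -0.5, -0.1]
opening: 0.157
time: 42.48
tool_pos: [474.3, -48.7, 76.7]
ee_rot: [0.709, 0.704, 0.005, 0.035]
force: [-0.7, 1.1, 0.3]
opening: 0.458
time: 42.98
tool_pos: [466.6, -42.9, 209.6]
ee_rot: [0.709, 0.704, 0.004, 0.034]
force: [-0.9, 0.9, -1.7]
opening: 0.569
t 42.98 p [466.6 -42.9 209.6] yaw_x 89.5 z [ 0.054 -0.042 -0.998] F [-0.9  0.9 -1.7] T [-0.04  0.03 -0.03] op 50.0 j6 -0.19
shift cm [-26.73   1.44   2.16]
turn tool z -0.3 or 179.7 j6 -0.19
```

View pics/r3.png

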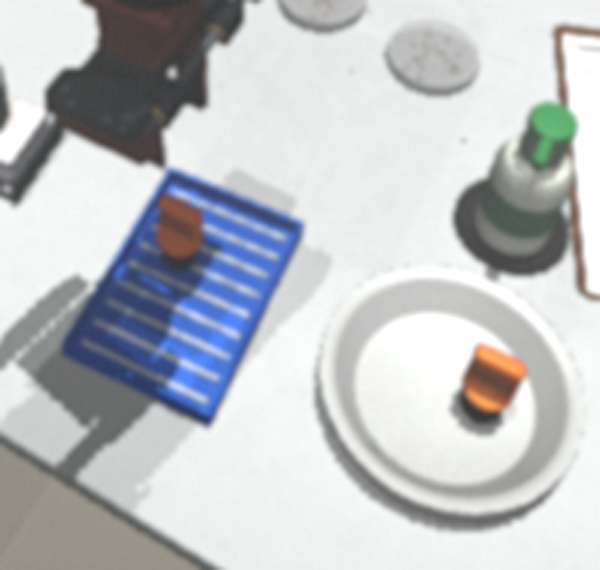

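One stopper stands upright in the tray. The dish and the other stopper are where I left them, and the spray head is up.

```bash
python3 -m inch '[[[-4.5,0.25,0.2,0],[-5.6,0.3,0.4,0],[-5.6,0.3,0.4,0],[-5.6,0.3,0.4,0],[-5,0.3,0,0],[0,0,0,0]]]'; python3 -c "
from h import *
st();go([480,-311,115],0)"
```

```text
time: 43.78
tool_pos: [474.3, -310.9, 193.7]
ee_rot: [0.708, 0.705, 0.002, 0.025]
force: [-0.4, 0.2, -0.5]
opening: 0.568
t 43.77 p [ 474.3 -310.9  193.7] yaw_x 89.7 z [ 0.039 -0.033 -0.999] F [-0.4  0.2 -0.5] T [0.06 0.11 0.03] op 49.9 j6 -0.7
shift cm [0.25 0.26 7.88]
turn tool z -0.2 or 179.8 j6 -0.7
```

```bash
python3 -m inch '[[[0.2,0.1,4,0],[0,0,4,0],[0,0,0,0]]]'; python3 -c "
from h import *
st();go([480.5,-311,70],0)"
```

```text
time: 44.15
tool_pos: [475.6, -307.8, 107.9]
ee_rot: [0.709, 0.705, 0.002, 0.021]
force: [-0.4, -0.3, -0.0]
opening: 0.57
t 44.15 p [ 475.6 -307.8  107.9] yaw_x 89.7 z [ 0.033 -0.027 -0.999] F [-0.4 -0.3 -0. ] T [-0.02  0.05 -0.08] op 50.1 j6 -0.69
shift cm [-0.22  0.37  3.81]
turn tool z -0.3 or 179.7 j6 -0.69
```

```bash
python3 -m inch '[[[-0.2,0.3,2.4,0],[0,0,0,0]]]'; python3 -c "
from h import *
st();go([480.5,-311,68],0)"
```

```text
time: 44.4
tool_pos: [479.1, -308.5, 84.4]
ee_rot: [0.708, 0.705, 0.002, 0.02]
force: [-0.4, 0.5, 0.1]
opening: 0.568
t 44.4 p [ 479.1 -308.5   84.4] yaw_x 89.7 z [ 0.032 -0.026 -0.999] F [-0.4  0.5  0.1] T [-0.05  0.01  0.02] op 49.9 j6 -0.69
shift cm [-0.21  0.09  1.65]
turn tool z -0.2 or 179.8 j6 -0.69
```

```bash
python3 -m inch '[[[-0.2,0.05,1.5,0],[0,0,0,0]]]'; python3 -c "
from h import *
st()"; python3 -m inch '[[[0,0,0,0],[0,0,0,0],[0,0,0,0],[0,0,0,0]]]' 0;  python3 -m inch '[[[0,0,-3,0],[0,0,-5,0],[0,0,-4,0],[0,0,0,0]]]'; python3 -c "
from h import *
st();go([470,-98,180],0)
crop('top',300,150,460,290,4,'v1t.png')"
```

```text
time: 44.65
tool_pos: [481.1, -311.0, 71.0]
ee_rot: [0.708, 0.706, 0.002, 0.022]
force: [-0.3, 0.4, 1.3]
opening: 0.573
t 44.65 p [ 481.1 -311.    71. ] yaw_x 89.8 z [ 0.034 -0.027 -0.999] F [-0.3  0.4  1.3] T [-0.02  0.09  0.03] op 50.4 j6 -0.69
time: 45.15
tool_pos: [481.8, -311.7, 72.8]
ee_rot: [0.708, 0.706, 0.002, 0.023]
force: [-4.8, -0.8, 6.4]
opening: 0.156
time: 45.65
tool_pos: [476.7, -307.7, 195.0]
ee_rot: [0.708, 0.706, 0.002, 0.022]
force: [0.1, -0.5, -1.3]
opening: 0.157
t 45.65 p [ 476.7 -307.7  195. ] yaw_x 89.8 z [ 0.034 -0.027 -0.999] F [ 0.1 -0.5 -1.3] T [-0.13  0.05  0.  ] op 13.8 j6 -0.69
shift cm [21.   -0.79  0.91]
turn tool z -0.2 or 179.8 j6 -0.69
```

View pics/v1t.png

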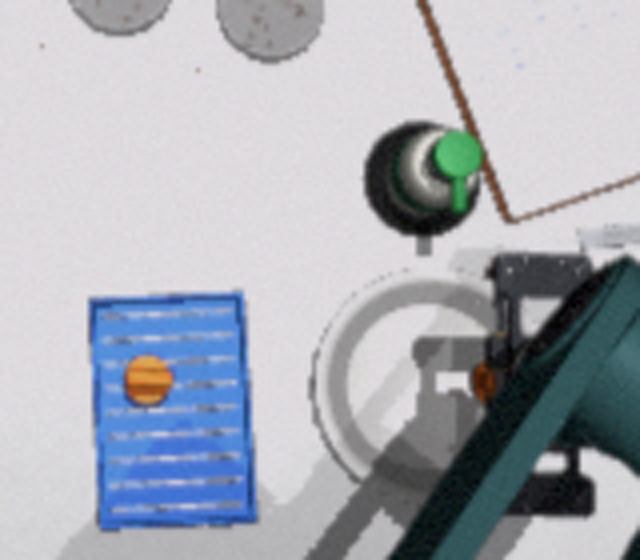

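```bash
python3 -m inch '[[[4.5,-0.2,0.2,0],[5.4,-0.2,0.2,0],[5.4,-0.2,0.2,0],[4.9,-0.2,0.2,0],[0,0,0,0]]]'; python3 -c "
from h import *
st();go([466,-100,115],0)"
```

```text
time: 46.32
tool_pos: [463.6, -98.7, 171.3]
ee_rot: [0.709, 0.705, -0.0, 0.014]
force: [0.6, -1.1, -1.7]
opening: 0.155
t 46.33 p [463.6 -98.7 171.3] yaw_x 89.6 z [ 0.02 -0.02 -1.  ] F [ 0.6 -1.1 -1.7] T [-0.08  0.04  0.01] op 13.6 j6 -0.33
shift cm [-0.01  0.13  5.64]
turn tool z -0.4 or 179.6 j6 -0.33
```

```bash
python3 -m inch '[[[0,0.1,4,0],[0,0,2.5,0],[0,0,0,0]]]'; python3 -c "
from h import *
st();go([466,-100,80],0)"
```

```text
time: 46.7
tool_pos: [465.2, -101.1, 102.4]
ee_rot: [0.709, 0.705, -0.001, 0.013]
force: [0.5, -0.1, -1.2]
opening: 0.16
t 46.7 p [ 465.2 -101.1  102.4] yaw_x 89.7 z [ 0.017 -0.02  -1.   ] F [ 0.5 -0.1 -1.2] T [ 0.02  0.02 -0.04] op 14.0 j6 -0.33
shift cm [0.15 0.04 2.24]
turn tool z -0.3 or 179.7 j6 -0.33
```

```bash
python3 -m inch '[[[0.1,0,1.8,0],[0,0,0.3,0],[0,0,0,0]]]'; python3 -m inch '[[[0,0,0.2,0]]]'; python3 -m inch '[[[0,0,0.2,0]]]'; python3 -m inch '[[[0,0,0.2,0]]]'
```

```text
time: 47.08
tool_pos: [466.3, -102.6, 81.7]
ee_rot: [0.709, 0.705, -0.001, 0.013]
force: [0.5, -1.2, -0.0]
opening: 0.159
time: 47.2
tool_pos: [467.0, -103.1, 80.5]
ee_rot: [0.71, 0.705, -0.001, 0.014]
force: [0.5, 0.1, -0.7]
opening: 0.162
time: 47.32
tool_pos: [467.5, -103.3, 79.0]
ee_rot: [0.71, 0.705, -0.001, 0.015]
force: [0.3, -0.1, -0.3]
opening: 0.161
time: 47.45
tool_pos: [467.7, -103.4, 77.3]
ee_rot: [0.71, 0.705, -0.001, 0.015]
force: [-0.4, -0.9, -1.6]
opening: 0.159
```

```bash
python3 -m inch '[[[0,0,0.15,0]]]'; python3 -m inch '[[[0,0,0.15,0]]]'; python3 -m inch '[[[0,0,0.12,0]]]'
```

```text
time: 47.58
tool_pos: [467.9, -103.5, 75.8]
ee_rot: [0.709, 0.705, -0.0, 0.015]
force: [0.6, -1.1, -0.7]
opening: 0.158
time: 47.7
tool_pos: [468.1, -103.5, 74.7]
ee_rot: [0.709, 0.705, -0.0, 0.015]
force: [-3.8, 2.0, 21.1]
opening: 0.157
time: 47.82
tool_pos: [468.3, -103.6, 74.6]
ee_rot: [0.709, 0.705, -0.0, 0.016]
force: [-4.9, 1.3, 27.0]
opening: 0.159
```

```bash
python3 -m inch '[[[0,0,-0.1,0],[0,0,0,0]]]'; python3 -m inch '[[[0,0,0,0],[0,0,0,0],[0,0,0,0]]]' 5; python3 -m inch '[[[0,0,-3,0],[0,0,-5,0],[0,0,-5,0],[0,0,-2,0],[0,0,0,0]]]'; python3 -m inch '[[[5.5,0,0,0],[5.5,0,0,0],[5.5,0,0,0],[5,0,0,0],[0,0,0,0]]]'; python3 -c "
from h import *
st()
crop('scene',160,120,460,390,2,'w1.png')
crop('top',190,120,460,290,2.8,'w1t.png')"
```

```text
time: 48.08
tool_pos: [468.3, -103.5, 76.0]
ee_rot: [0.709, 0.705, -0.0, 0.016]
force: [-0.0, -0.0, -0.2]
opening: 0.157
time: 48.45
tool_pos: [468.4, -103.5, 75.6]
ee_rot: [0.709, 0.705, -0.0, 0.016]
force: [0.4, -0.2, -0.3]
opening: 0.458
time: 49.08
tool_pos: [464.6, -99.9, 229.1]
ee_rot: [0.709, 0.705, -0.001, 0.015]
force: [1.1, 0.0, -0.5]
opening: 0.565
time: 49.7
tool_pos: [464.7, 119.5, 218.0]
ee_rot: [0.711, 0.703, -0.003, 0.013]
force: [-0.1, -1.2, 0.2]
opening: 0.57
t 49.7 p [464.7 119.5 218. ] yaw_x 89.4 z [ 0.013 -0.023 -1.   ] F [-0.1 -1.2  0.2] T [-0.04  0.03 -0.03] op 50.0 j6 0.15
```

View pics/w1.png

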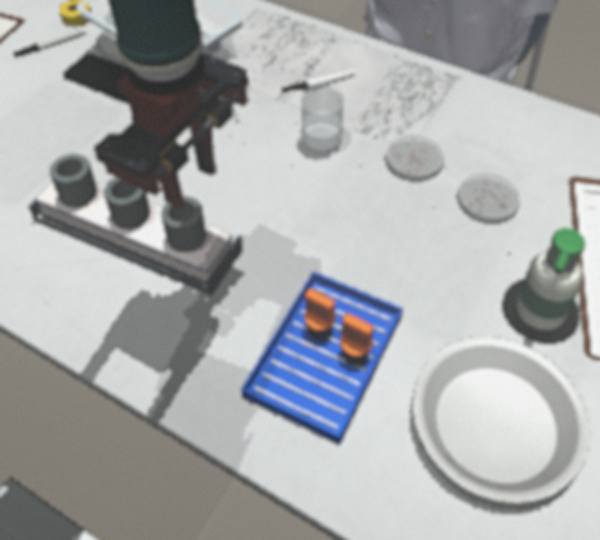

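View pics/w1t.png

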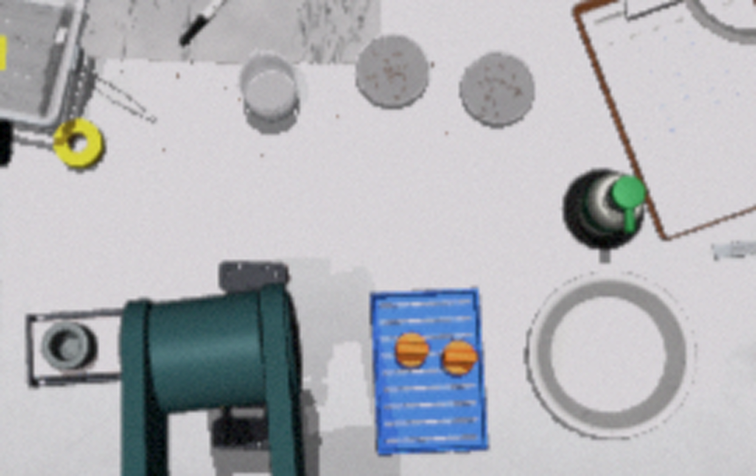

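Both stoppers stand in the tray, the dish is empty, the rack is seated, the head is up and the beaker hasn't moved. The gripper is 218 mm up and touching nothing.

```bash
python3 -m inch '[[[0,0,0,0],[0,0,0,0]]]'; python3 -c "
from rig import robot
print(robot.finish_job())"
```

```text
time: 50.05
tool_pos: [464.5, 114.5, 217.3]
ee_rot: [0.713, 0.701, -0.005, 0.013]
force: [0.5, 0.1, 0.2]
opening: 0.568
the job is handed in; nothing more can be done
None
```

I did the whole job in the order asked and handed it in at about 50 s, with no verdict reported. Two stoppers were present; the middle tube was open from the start.

- **Freeing:** I twisted each stopper free with swings of about 60° that raised it 2–3 mm. The pull readings stayed under 6 N. The grip slackened briefly once on the first stopper and held again.
- **Spray head:** I pressed it with both stoppers in the dish. It bottomed out after about 10 mm at 12 N and came back up.
- **Moving to the tray:** The tray was knocked about 28 mm towards the robot mid-run. I measured it again before placing anything there.

The last pictures show both stoppers upright inside the blue tray and the dish empty where it was. The rack looks seated, the head is up and the beaker is in place. The gripper was open and clear at about 217 mm.

The tool drifted up to about 5° off vertical during the run. The stoppers still stood upright after release. I judged the rack's seating from pictures and forces, since there is no direct reading of it.

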